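Reload the tint containers into the carrier in reverse order

ROBOT

A 6-joint arm with a two-finger parallel gripper is mounted at the origin on the work surface. World frame = base frame: x ahead of the robot, y to its left, z up, the work surface at z = 0. Lengths are in m, angles in degrees, forces in N, time in s.
With the tool pointing down it reaches from about 0.375 to 0.9 m from the base axis. Payload 3.1 kg.
Tool frame: the origin (TCP) lies midway between the tips of the shut fingers; the grasp point (between the pads) lies 19 mm behind it; z points along the fingers, y is the direction in which the jaws open and shut (so a half turn about z gives the same grasp; the last joint's range is limited). The gripper opens to 87 mm and grips with 3 to 60 N. Pads are 19 mm wide; open, the fingers measure 117 mm over their backs; the gripper's body (75 mm by 190 mm) begins 51 mm behind the grasp point.
Start: joints at [-83.91, 30.224, 82.088, -0, 67.689, -10.227], TCP at [0.176, -0.6, 0.223] pointing down, gripper open.
Joint ranges: [-176.69, 176.69], [-43.24, 126.21], [12.49, 139.97], [-82, 262], [0, 151.66], [-163.58, 163.58]. Speed limits (degrees/s): [159.86, 159.86, 180, 180, 180, 180].

INTERFACE

Orientations are given as a 3x3 rotation matrix whose columns are the frame's x, y, z axes.
In Python, from rig import bot gives the robot as it stands.
- The arm moves only by the tool carry_out, never from a script. Its arguments are lists of equal length, an entry for each row: "grip": the gripper's target within -1 to 1 (fully open at 1, half-way at 0, shut at -1); "slide": the shift along the tool's x, y, z in mm, a list of three; "twist": the turn, a rotation vector about the tool's x, y, z in rad, a list of three. In form: {"grip": [grip, ...], "slide": [[dx, dy, dz], ...], "twist": [[wx, wy, wz], ...]}. A call has 1 to 12 rows; each row shifts and turns the pose as measured when the row begins, along the tool's axes as they then stand; what a row does not reach is not made up. A row lasts 1/10 s, in which the tool goes at most 50 mm and 8.59 degrees, less where a joint would pass 70% of its speed; a pose out of reach is approached as far as the arm can. A call is refused whole if a number of a shift passes 50 or a number of a turn 0.15, either way. A call with a gripper value outside its range is refused whole. The fingers move at their own pace and stop on an object; the grip force is fixed at half the most. Time passes only in rows, so rows that do not move let the fingers close. It gives the time, the measured TCP pose, the force and the opening at its end, in the units of the state.
- bot.read_state(): the state, without advancing time (a new reading comes with each control period).
- bot.capture(name): name is "scene" or "side" or "wrist"; returns a dict with "color" (384x512x3 uint8, red, green, blue), "depth" (384x512 float32, m along the optical axis (not along the pixel's ray), 0 where there is no reading), "fx", "fy", "cx", "cy" (pixels), "position" and "rotation" of the camera in the world; the wrist camera has in their place "T_tool_cam" (4x4, takes a point from camera to tool coordinates, whose origin is the TCP and whose axes are the flange's). Camera axes: x right, y up, looking along -z (the intrinsics and any distortion apply to the point x, -y, -z); pixel columns grow to the right and rows downward; lengths in m; the calibration is good to about 2 mm. A picture is of the moment at which its call begins: read the wrist's pose just before it.
- bot.hand_in(): hands the job in, once; it reports no verdict.
The state is a dict: "time_s": time; "joint_positions": joint angles; "qvel": joint speeds; "tau": joint torques, N m; "position": TCP position; "tcp_rot": TCP orientation; "force": force on the tool from outside, world axes, zero at the start; "moment": the same for the moment, N m; "opening": opening from 0.0 (shut) to 1.0 (fully open).
Only numpy, scipy, OpenCV 4.12 (cv2) and the standard library are available. Lean on these libraries where they do the work, as an engineer would, in place of code of your own. Each camera call takes 0.05 s, during which the arm holds its last target.

TASK

The four closed containers stand in the dark steel rack in the order in which they were mixed; move them all to the empty plywood carrier, one to a bay, in the reverse order: each rack has one handle, and the container nearest the handle of the steel rack goes into the carrier's bay farthest from the carrier's handle, the second nearest into the second farthest, and so on. Keep every container upright, set it down rather than dropping it, and leave all four standing flat within their bays, let go and at rest.

Things in the scene. Friction and masses are not known exactly. Their poses are not given: they have to be found in the camera images.
- round_tin_mid (a point): The round tin: round steel lever-lid tin, the widest of the four: diameter 54, height 66, flat top (mm). Loose, closed, standing upright in a bay of the steel rack, 0.08 to 0.3 kg. The point is on its upright axis half-way up, 33 mm above its underside; z is up.
- square_can_mid (a point): The square can: grey square can, 46 x 46, body 64 high, with a small black cap (diameter 20) on top: 76 high in all; its x and y axes are square to its flat sides and it starts turned at most 20 degrees to the rack (mm). Loose, closed, standing upright in a bay of the steel rack, 0.08 to 0.3 kg. The point is on its upright axis half-way up, 38 mm above its underside; z is up.
- cone_bottle_mid (a point): The cone-topped bottle: aluminium bottle, diameter 46 and straight-sided up to 54, then a cone to a black cap (diameter 20): 82 high in all (mm). Loose, closed, standing upright in a bay of the steel rack, 0.08 to 0.3 kg. The point is on its upright axis half-way up, 41 mm above its underside; z is up.
- jar_mid (a point): The jar: slim white plastic jar, diameter 43, with a black screw lid of diameter 44 from height 50 up: 64 high in all (mm). Loose, closed, standing upright in a bay of the steel rack, 0.08 to 0.3 kg. The point is on its upright axis half-way up, 32 mm above its underside; z is up.
- bench_rack: Dark steel rack, full at the start, fixed. 318 x 78 mm (y, x); four bays 72 x 72 mm inside, centres at y = +117, +39, -39, -117 mm. Containers stand on cork pads 13 mm above the table; walls rise 6 mm above the pads, 6 mm thick between bays, 3 mm along the sides. Flat black loop handle at the +y end, to y = +200 mm, no higher than the walls. Origin: centre of underside; +y points roughly to the robot's left.
- carrier: Plywood carrier, empty at the start, fixed; same form and sizes as the steel rack: 318 x 78 mm (y, x), four 72 x 72 mm bays, centres at y = +117, +39, -39, -117 mm, cork pads 13 mm above the table, walls 6 mm above the pads. Flat black loop handle at the +y end, to y = +200 mm, no higher than the walls. Origin: centre of underside; +y points roughly to the robot's left.
- pad_round_tin: The cork pad, 66 x 66 x 3 mm, lying fixed in a bay of the steel rack, on which the round tin stands at the start; so it marks the bay that the round tin came from. Origin: centre of its underside, 10 mm above the table.
- pad_square_can: The cork pad, 66 x 66 x 3 mm, lying fixed in a bay of the steel rack, on which the square can stands at the start; so it marks the bay that the square can came from. Origin: centre of its underside, 10 mm above the table.
- pad_cone_bottle: The cork pad, 66 x 66 x 3 mm, lying fixed in a bay of the steel rack, on which the cone-topped bottle stands at the start; so it marks the bay that the cone-topped bottle came from. Origin: centre of its underside, 10 mm above the table.
- pad_jar: The cork pad, 66 x 66 x 3 mm, lying fixed in a bay of the steel rack, on which the jar stands at the start; so it marks the bay that the jar came from. Origin: centre of its underside, 10 mm above the table.

How it is judged:
By the outcome, as a careful person would: the job done as asked, in the order asked, and still so for the second after the job is handed in, with the robot touching nothing.
It also fails if it takes over 93 s, if anything falls off the work surface, if the arm or the gripper's body presses on something with over 40 N, if the wrist force passes 120 N, or if a joint passes its speed limit or range.

## Working session

There is one attempt and no reset: what is moved stays moved. The work goes in short steps, Python scripts to look and compute and a tool call to move; the robot and the scene stay as the last step left them, time stands still between calls to the robot, and variables do not carry over. Pictures are saved under pics/ and viewed, and the job is handed in when it is done.

Besides the shell and the picture viewer there is one more tool, called after "Emit:" as a command line: name --argument value ..., lists and objects as JSON in quotes. carry_out: Moves the arm, as the interface text tells. Its arguments: {"type":"object","properties":{"grip":{"type":"array"},"slide":{"type":"array"},"twist":{"type":"array"}},"required":["grip","slide","twist"]}

```bash
mkdir -p pics; ls
python3 - <<'E'
from rig import bot
import cv2,numpy as np
s=bot.read_state();print(s)
for n in("scene","side"):
    c=bot.capture(n);cv2.imwrite(f"pics/{n}0.png",c["color"][:,:,::-1]);np.savez(f"{n}0.npz",**c)
    print(n,c["fx"],c["fy"],c["cx"],c["cy"],c["position"],c["rotation"],[k for k in c])
E
```

```text
pics
{'time_s': 0.0, 'joint_positions': array([-8.39077454e+01,  3.02797226e+01,  8.21556305e+01,  9.74633939e-05,
        6.76866120e+01, -1.02279917e+01]), 'qvel': array([-0.18525885,  0.016573  , -0.04681527, -0.10647351,  0.17283389,
       -0.06743031]), 'tau': array([-1.31337394e-03, -4.40044248e+01, -1.76594388e+01,  6.30971580e-02,
        5.84039243e-02, -1.62242432e-04]), 'position': array([ 0.17557323, -0.59908957,  0.22156769]), 'tcp_rot': array([[ 9.59706279e-01,  2.81004996e-01, -2.24352579e-04],
       [ 2.81004829e-01, -9.59704019e-01,  2.11683711e-03],
       [ 3.79529732e-04, -2.09458602e-03, -9.99997734e-01]]), 'force': array([-0.14062391,  0.11963813,  0.62078553]), 'moment': array([ 0.00029376, -0.03058341, -0.0150369 ]), 'opening': 0.9996406303078309}
scene 379.7388945335098 379.7388945335098 254.11547912647586 193.6689376233559 [0.90439163 0.22259619 0.63793955] [[-0.56357242 -0.66028199  0.49640087]
 [ 0.82599201 -0.44234872  0.34937775]
 [-0.01110555  0.60692281  0.79468319]] ['color', 'depth', 'fx', 'fy', 'cx', 'cy', 'position', 'rotation']
side 464.8400514670068 464.8400514670068 256.569114268219 194.5550955938626 [ 0.37541331 -0.74897416  0.51765274] [[ 0.97700536  0.10392299 -0.1861734 ]
 [-0.212888    0.52379389 -0.82481432]
 [ 0.01179932  0.84548209  0.5338734 ]] ['color', 'depth', 'fx', 'fy', 'cx', 'cy', 'position', 'rotation']
```

View pics/scene0.png

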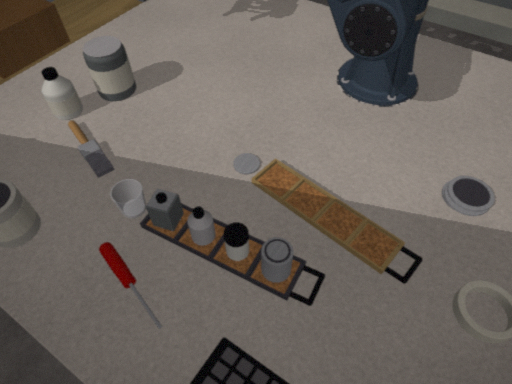

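View pics/side0.png

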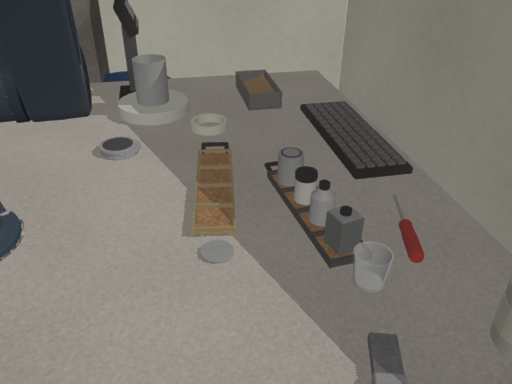

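The scene view shows the rack running from (150,225) to (300,285), handle at (308,285). From the handle the order is tin (277,260), jar (236,241), bottle (202,227), square can (164,210). The carrier runs from (255,180) to (395,260), handle at (405,264). Next I'll measure.

```bash
cat > h.py <<'E'
import numpy as np,cv2
def load(n): return dict(np.load(n+".npz"))
def rays(c,uv):
    uv=np.atleast_2d(uv).astype(float)
    d=np.c_[(uv[:,0]-c["cx"])/c["fx"],-(uv[:,1]-c["cy"])/c["fy"],-np.ones(len(uv))]
    return d@c["rotation"].T
def onplane(c,uv,z):
    d=rays(c,uv); t=(z-c["position"][2])/d[:,2]; return c["position"]+d*t[:,None]
def cloud(c):
    h,w=c["depth"].shape; u,v=np.meshgrid(np.arange(w),np.arange(h))
    P=c["position"]+rays(c,np.c_[u.ravel(),v.ravel()])*c["depth"].ravel()[:,None]
    return P.reshape(h,w,3)
E
python3 - <<'E'
from h import *
for n in("scene0","side0"):
    c=load(n);P=cloud(c);hsv=cv2.cvtColor(c["color"],cv2.COLOR_RGB2HSV)
    tb=P[200:330,100:250] if n=="scene0" else P[250:350,100:200]
    print(n,"table z med",np.median(tb[...,2]))
    m=cv2.inRange(hsv,(5,110,50),(22,255,255))
    m=cv2.morphologyEx(m,cv2.MORPH_OPEN,np.ones((3,3)))
    cn,_=cv2.findContours(m,cv2.RETR_EXTERNAL,cv2.CHAIN_APPROX_NONE)
    for k in cn:
        if cv2.contourArea(k)<60: continue
        q=onplane(c,k[:,0,:],0.013)[:,:2]; r=cv2.minAreaRect((q*1000).astype(np.float32))
        print("cork",k[:,0].mean(0),np.round(r[0],1),np.round(r[1],1),round(r[2],1))
    # tall things
    hm=((P[...,2]>0.03)&(P[...,2]<0.12)&(P[...,0]>.35)&(P[...,0]<.85)&(abs(P[...,1])<.35)&(c["depth"]>0)).astype(np.uint8)
    nl,L,st,ce=cv2.connectedComponentsWithStats(hm)
    for i in range(1,nl):
        if st[i,4]<80: continue
        p=P[L==i]; print("obj",ce[i].round(),st[i,4],"med",np.median(p,0).round(3),"min",p.min(0).round(3),"max",p.max(0).round(3))
    big=cv2.resize(c["color"][110:310,120:440] if n=="scene0" else c["color"][120:270,150:400],None,fx=2.5 if n=="scene0" else 3.2,fy=2.5 if n=="scene0" else 3.2,interpolation=cv2.INTER_CUBIC)
    cv2.imwrite(f"pics/{n}_big.png",big[:,:,::-1])
E
```

```text
scene0 table z med 0.001571892205597114
cork [276.00714286 276.55      ] [634.9  75.9] [66.3 67.1] 6.6
cork [238.44776119 256.35074627] [642.1  -1.5] [67.  67.6] 5.8
cork [203.496 239.84 ] [650.  -79.2] [67.  67.7] 5.8
cork [174.23404255 225.28723404] [ 662.  -136.3] [40.5 74.5] 71.8
cork [329.34065934 215.98076923] [471.3  84.2] [319.3  83.9] 81.7
cork [ 77.28571429 131.7755102 ] [ 594.7 -508.2] [88.7 16.3] 71.9
cork [56.52987013 25.13506494] [ 264.6 -924.2] [500.4 434.4] 56.5
obj [128. 194.] 701 med [ 0.675 -0.247  0.049] min [ 0.645 -0.272  0.03 ] max [ 0.706 -0.21   0.063]
obj [164. 207.] 991 med [ 0.669 -0.146  0.076] min [ 0.633 -0.185  0.03 ] max [ 0.688 -0.128  0.092]
obj [201. 224.] 720 med [ 0.659 -0.067  0.071] min [ 0.629 -0.098  0.03 ] max [ 0.673 -0.052  0.098]
obj [236. 239.] 728 med [0.648 0.003 0.077] min [ 0.619 -0.025  0.03 ] max [0.663 0.019 0.082]
obj [277. 257.] 1108 med [0.641 0.081 0.08 ] min [0.605 0.049 0.03 ] max [0.66  0.103 0.084]
side0 table z med -0.0009108707466646826
cork [213.8877551  216.59183673] [455.7 -28.7] [56.  65.3] 78.7
cork [214.10638298 194.42553191] [467.2  48.5] [57. 64.] 80.5
cork [214.74074074 175.08641975] [478.6 126.9] [52.4 64.7] 78.9
cork [215.43589744 158.3974359 ] [490.6 203.1] [50.1 60.2] 83.4
obj [320. 198.] 3271 med [ 0.643 -0.089  0.066] min [ 0.606 -0.185  0.03 ] max [0.689 0.103 0.096]
obj [372. 259.] 1140 med [ 0.676 -0.24   0.048] min [ 0.645 -0.272  0.03 ] max [ 0.706 -0.21   0.061]
```

View pics/scene0_big.png

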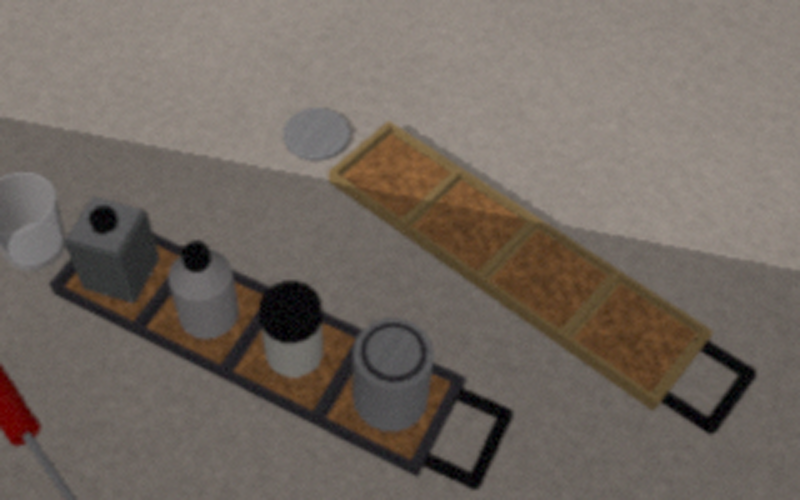

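View pics/side0_big.png

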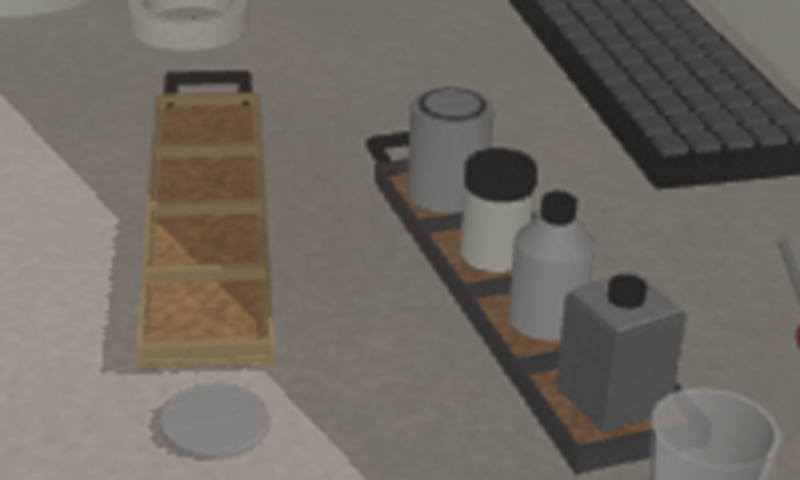

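Both handles are at the +y end, so the mapping is tin→carrier bay −117, jar→−39, bottle→+39, can→+117. Next I'll find the container axes and the carrier outline.

Run:
```python
from h import *
S=load("scene0");D=load("side0")
# rack centre guess & bays
top={'tin':((634.9,75.9),(70,90)),'jar':((642.1,-1.5),(68,88)),'bot':((650,-79.2),(85,105)),'can':((657.5,-157),(70,82))}
for n,c in(("scene",S),("side",D)):
    P=cloud(c)*1000
    for k,((x,y),(z0,z1)) in top.items():
        m=(abs(P[...,0]-x)<38)&(abs(P[...,1]-y)<36)&(P[...,2]>z0)&(P[...,2]<z1)
        q=P[m]
        zt=np.percentile(q[:,2],90); q=q[q[:,2]>zt-6]
        (ce),r=cv2.minEnclosingCircle(q[:,:2].astype(np.float32)); rr=cv2.minAreaRect(q[:,:2].astype(np.float32))
        print(n,k,len(q),"ztop",zt.round(1),"circ",np.round(ce,1),round(r,1),"rect",np.round(rr[0],1),np.round(rr[1],1),round(rr[2],1))
# black caps by colour, plane cast
for n,c in(("scene",S),("side",D)):
    P=cloud(c)*1000;g=c["color"].max(2)
    for k,z in(('bot',95),('can',89),('jar',77)):
        x,y=top[k][0]
        m=((g<45)&(abs(P[...,0]-x)<34)&(abs(P[...,1]-y)<34)&(P[...,2]>z-25)).astype(np.uint8)
        cn,_=cv2.findContours(m,0,1); 
        if not cn: continue
        kk=max(cn,key=cv2.contourArea)
        q=onplane(c,kk[:,0],(z-6)/1000)[:,:2]*1000; rr=cv2.minAreaRect(q.astype(np.float32)); print(n,k,"cap",np.round(rr[0],1),np.round(rr[1],1))
# carrier outline (wood+cork) at z=19
for n,c in(("scene",S),("side",D)):
    P=cloud(c)*1000;h=cv2.cvtColor(c["color"],cv2.COLOR_RGB2HSV)
    m=((h[...,1]>85)&(h[...,0]<30)&(h[...,2]>40)&(P[...,0]<560)&(P[...,0]>380)&(P[...,1]>-110)&(P[...,1]<270)&(P[...,2]>3)).astype(np.uint8)
    m=cv2.morphologyEx(m,cv2.MORPH_OPEN,np.ones((3,3)))
    cn,_=cv2.findContours(m,0,1);kk=max(cn,key=cv2.contourArea)
    rr=cv2.minAreaRect((onplane(c,kk[:,0],0.019)[:,:2]*1000).astype(np.float32)); print(n,"carrier",rr)
```

```text
scene tin 743 ztop 82.5 circ [632.6  75.9] 27.2 rect [632.2  76.1] [53.  52.3] 26.5
scene jar 455 ztop 79.0 circ [641.6  -2.8] 22.4 rect [640.9  -2.5] [43.2 41.6] 37.5
scene bot 97 ztop 97.2 circ [650.  -75.8] 10.3 rect [650.6 -76.2] [20.1 17.4] 39.7
scene can 373 ztop 81.5 circ [ 660.4 -157.5] 31.6 rect [ 660.4 -155.6] [46.9 47. ] 16.1
side tin 277 ztop 80.4 circ [633.5  75.5] 29.3 rect [632.1  75. ] [51.4 53.9] 9.5
side jar 247 ztop 76.8 circ [639.4  -2. ] 24.4 rect [642.   -3.3] [46.4 41.7] 48.4
side bot 72 ztop 94.8 circ [649.4 -77.3] 11.0 rect [650.1 -78.8] [19.4 18.4] 66.7
side can 378 ztop 79.8 circ [ 660.6 -156.5] 30.9 rect [ 660.9 -156.6] [46.5 47.6] 16.4
scene bot cap [650.5 -77.3] [23.9 17.6]
scene can cap [ 659.9 -158.1] [22.  18.1]
scene jar cap [641.   -2.8] [47.  41.7]
side bot cap [651.  -77.1] [31.5 16.2]
side can cap [ 662.3 -156.3] [24.9 16.6]
side jar cap [641.5  -4.2] [55.9 39.2]
scene carrier ((475.1684265136719, 84.80299377441406), (318.4916687011719, 85.49004364013672), 81.81564331054688)
side carrier ((470.64215087890625, 72.28008270263672), (329.1417541503906, 75.69584655761719), 81.74663543701172)
```

```bash
cat > plan.py <<'E'
import sys,numpy as np
from scipy.spatial.transform import Rotation as R
from rig import bot
def plan(x,y,z,yaw,n):
    """target mm, yaw deg of tool y (tool down); print rows in tool axes"""
    s=bot.read_state();p=s["position"]*1000;T=np.array(s["tcp_rot"])
    a=np.radians(yaw);yv=np.array([np.cos(a),np.sin(a),0]);zv=np.array([0,0,-1.]);G=np.c_[np.cross(yv,zv),yv,zv]
    rv=R.from_matrix(T.T@G).as_rotvec();d=np.array([x,y,z])-p
    print("t",s["time_s"],"pos",p.round(1),"yaw",np.degrees(np.arctan2(T[1,1],T[0,1])).round(1),"open",round(s["opening"],3),"F",s["force"].round(1),"J",s["joint_positions"].round(0))
    print("d",d.round(1),"rv",rv.round(3),"per-row",np.abs(d/n).max().round(1),np.abs(rv/n).max().round(3))
    tw=(rv/n).round(3)
    for i in range(n):
        Ti=T@R.from_rotvec(tw*i).as_matrix(); sl=Ti.T@(d/n); print([float(v) for v in sl.round(0)],end=",")
    print("\ntwist",tw.tolist(),"total slide start axes",(T.T@d).round(1))
if __name__=="__main__": plan(*map(float,sys.argv[1:5]),int(sys.argv[5]))
E
python3 plan.py 633 76 200 5.5 24
python3 - <<'E'
from h import *
Q=[]
for n in("scene0","side0"):
    P=cloud(load(n))*1000
    off=2 if n=="scene0" else 0
    m=(P[...,2]-off>15)&(P[...,2]-off<24)&(abs(P[...,0]-472)<80)&(abs(P[...,1]-85)<180)
    q=P[m][:,:2].astype(np.float32);print(n,len(q),cv2.minAreaRect(q),np.percentile(P[m][:,2],[10,50,90]))
E
```

```text
t 0.1 pos [ 175.5 -599.2  221.7] yaw -73.7 open 1.0 F [ 0.4 -0.2  0.1] J [-84.  30.  82.  -0.  68. -10.]
d [457.5 675.2 -21.7] rv [-1.000e-03 -2.000e-03 -1.382e+00] per-row 28.1 0.058
[26.0, -22.0, 1.0],[27.0, -20.0, 1.0],[29.0, -18.0, 1.0],[30.0, -17.0, 1.0],[30.0, -15.0, 1.0],[31.0, -13.0, 1.0],[32.0, -11.0, 1.0],[33.0, -10.0, 1.0],[33.0, -8.0, 1.0],[33.0, -6.0, 1.0],[34.0, -4.0, 1.0],[34.0, -2.0, 1.0],[34.0, 0.0, 1.0],[34.0, 2.0, 1.0],[34.0, 4.0, 1.0],[33.0, 6.0, 1.0],[33.0, 8.0, 1.0],[33.0, 10.0, 1.0],[32.0, 12.0, 1.0],[31.0, 14.0, 1.0],[30.0, 15.0, 1.0],[29.0, 17.0, 1.0],[28.0, 19.0, 1.0],[27.0, 20.0, 1.0],
twist [-0.0, -0.0, -0.058] total slide start axes [ 628.7 -519.4   22.9]
scene0 1237 ((473.2376708984375, 98.18753814697266), (344.3421325683594, 80.65337371826172), 81.96430969238281) [17.81499335 19.47508992 21.05169135]
side0 746 ((473.9922180175781, 97.55648803710938), (346.60015869140625, 78.03600311279297), 81.8601303100586) [15.86138233 17.69871331 18.96954374]
```

The carrier centre comes out at about (472, 85) with yaw −8.2°, and the estimates agree. Moving to above the tin.

Emit:
carry_out --grip '[1,1,1,1,1,1,1,1,1,1,1,1]' --slide '[[26,-22,1],[27,-20,1],[29,-18,1],[30,-17,1],[30,-15,1],[31,-13,1],[32,-11,1],[33,-10,1],[33,-8,1],[33,-6,1],[34,-4,1],[34,-2,1]]' --twist '[[0,0,-0.058],[0,0,-0.058],[0,0,-0.058],[0,0,-0.058],[0,0,-0.058],[0,0,-0.058],[0,0,-0.058],[0,0,-0.058],[0,0,-0.058],[0,0,-0.058],[0,0,-0.058],[0,0,-0.058]]'

```text
time_s: 1.3
position: [0.4036, -0.2485, 0.2053]
tcp_rot: [[0.541, 0.841, -0.003], [0.841, -0.541, 0.006], [0.003, -0.006, -1.0]]
force: [0.4, -0.4, 0.2]
opening: 0.997
```

```bash
python3 plan.py 633 76 190 5.5 12
```

```text
t 1.3 pos [ 403.6 -248.5  205.3] yaw -32.7 open 0.997 F [ 0.4 -0.4  0.2] J [-45.  20. 104.   0.  56. -13.]
d [229.4 324.5 -15.3] rv [-0.005 -0.005 -0.667] per-row 27.0 0.056
[33.0, 1.0, 1.0],[33.0, 3.0, 1.0],[33.0, 5.0, 1.0],[32.0, 7.0, 1.0],[32.0, 9.0, 1.0],[31.0, 11.0, 1.0],[31.0, 12.0, 1.0],[30.0, 14.0, 1.0],[29.0, 16.0, 1.0],[28.0, 17.0, 1.0],[27.0, 19.0, 1.0],[26.0, 20.0, 1.0],
twist [-0.0, -0.0, -0.056] total slide start axes [397.   17.7  16.6]
```

Emit:
carry_out --grip '[1,1,1,1,1,1,1,1,1,1,1,1]' --slide '[[33,1,1],[33,3,1],[33,5,1],[32,7,1],[32,9,1],[31,11,1],[31,12,1],[30,14,1],[29,16,1],[28,17,1],[27,19,1],[26,20,1]]' --twist '[[0,0,-0.056],[0,0,-0.056],[0,0,-0.056],[0,0,-0.056],[0,0,-0.056],[0,0,-0.056],[0,0,-0.056],[0,0,-0.056],[0,0,-0.056],[0,0,-0.056],[0,0,-0.056],[0,0,-0.056]]'

```text
time_s: 2.5
position: [0.6322, 0.0953, 0.1897]
tcp_rot: [[-0.13, 0.991, -0.012], [0.991, 0.131, 0.008], [0.01, -0.011, -1.0]]
force: [-1.1, -1.7, 1.3]
opening: 0.998
```

```bash
python3 plan.py 633 76 130 5.5 4
python3 - <<'E'
from rig import bot
import cv2
c=bot.capture("wrist");cv2.imwrite("pics/w1.png",c["color"][:,:,::-1]);print(c["T_tool_cam"])
E
```

```text
t 2.5 pos [632.2  95.3 189.7] yaw 7.5 open 0.998 F [-1.1 -1.7  1.3] J [-2. 34. 81.  0. 66. -9.]
d [  0.8 -19.3 -59.7] rv [-0.011 -0.01   0.035] per-row 14.9 0.009
[-5.0, -0.0, 15.0],[-5.0, -0.0, 15.0],[-5.0, -0.0, 15.0],[-5.0, -0.0, 15.0],
twist [-0.003, -0.002, 0.009] total slide start axes [-19.9  -1.1  59.5]
[[-1.13722329e-03  9.68547048e-01  2.48827897e-01  6.75342694e-02]
 [ 9.99998511e-01  7.78502390e-04  1.54004196e-03 -1.12911189e-03]
 [ 1.29788998e-03  2.48829278e-01 -9.68546491e-01 -1.62994967e-01]
 [ 0.00000000e+00  0.00000000e+00  0.00000000e+00  1.00000000e+00]]
```

View pics/w1.png

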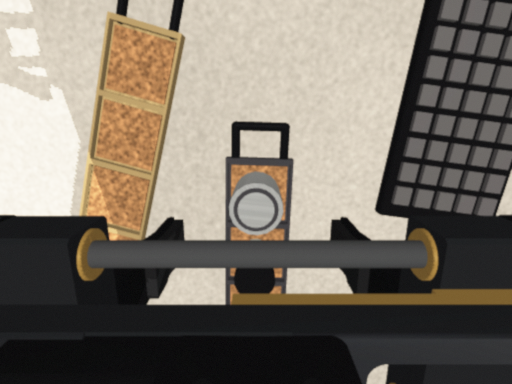

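The wrist view shows the tin at (257,208), centred between the jaws (column ~256), with the carrier at upper left. Correct and go down.

Emit:
carry_out --grip '[1,1,1,1,1,1]' --slide '[[-5,0,12],[-5,0,12],[-5,0,12],[-5,0,12],[0,0,8],[0,0,0]]' --twist '[[-0.003,-0.002,0.009],[-0.003,-0.002,0.009],[-0.003,-0.002,0.009],[-0.003,-0.002,0.009],[0,0,0],[0,0,0]]'

```text
time_s: 3.15
position: [0.6358, 0.081, 0.1276]
tcp_rot: [[-0.099, 0.995, 0.0], [0.995, 0.099, 0.005], [0.005, 0.001, -1.0]]
force: [-0.7, 0.3, 0.6]
opening: 1.001
```

```bash
python3 plan.py 633 76 34 5.5 6
```

```text
t 3.15 pos [635.8  81.  127.6] yaw 5.7 open 1.001 F [-0.7  0.3  0.6] J [-3. 38. 84.  0. 58. -9.]
d [ -2.8  -5.  -93.6] rv [ 0.001 -0.005  0.003] per-row 15.6 0.001
[-1.0, -1.0, 16.0],[-1.0, -1.0, 16.0],[-1.0, -1.0, 16.0],[-1.0, -1.0, 16.0],[-1.0, -1.0, 16.0],[-1.0, -1.0, 16.0],
twist [0.0, -0.001, 0.001] total slide start axes [-5.2 -3.4 93.6]
```

Emit:
carry_out --grip '[1,1,1,1,1,1,1]' --slide '[[-3,-2,10],[-3,-2,15],[0,0,15],[0,0,15],[0,0,15],[0,0,10],[0,0,0]]' --twist '[[0,0,0],[0,-0.003,0.003],[0,0,0],[0,0,0],[0,0,0],[0,0,0],[0,0,0]]'

```text
time_s: 3.85
position: [0.6331, 0.073, 0.0445]
tcp_rot: [[-0.095, 0.995, 0.004], [0.996, 0.095, 0.002], [0.001, 0.004, -1.0]]
force: [0.2, 0.2, 0.0]
opening: 0.995
```

```bash
python3 plan.py 633 76 34 5.5 2
```

```text
t 3.85 pos [633.1  73.   44.5] yaw 5.4 open 0.995 F [0.2 0.2 0. ] J [-4. 44. 88.  0. 48. -9.]
d [ -0.1   3.  -10.5] rv [ 0.004 -0.001 -0.001] per-row 5.3 0.002
[2.0, 0.0, 5.0],[2.0, 0.0, 5.0],
twist [0.002, -0.001, -0.001] total slide start axes [ 3.   0.2 10.5]
```

Emit:
carry_out --grip '[1,1,-1,-1,-1,-1,-1,-1,-1,-1]' --slide '[[2,0,6],[1,0,4],[0,0,0],[0,0,0],[0,0,0],[0,0,0],[0,0,0],[0,0,0],[0,0,0],[0,0,0]]' --twist '[[0,0,0],[0,0,0],[0,0,0],[0,0,0],[0,0,0],[0,0,0],[0,0,0],[0,0,0],[0,0,0],[0,0,0]]'

```text
time_s: 4.85
position: [0.6344, 0.0764, 0.0359]
tcp_rot: [[-0.095, 0.995, 0.008], [0.995, 0.095, 0.002], [0.001, 0.008, -1.0]]
force: [-0.4, -0.2, 0.2]
opening: 0.615
```

```bash
python3 plan.py 633 76 34 5.5 2
```

```text
t 4.85 pos [634.4  76.4  35.9] yaw 5.5 open 0.615 F [-0.4 -0.2  0.2] J [-3. 45. 88.  0. 47. -9.]
d [-1.4 -0.4 -1.9] rv [ 0.008 -0.001 -0.001] per-row 1.0 0.004
[-0.0, -1.0, 1.0],[-0.0, -1.0, 1.0],
twist [0.004, -0.0, -0.0] total slide start axes [-0.3 -1.4  1.9]
```

The tin is held (opening 0.615 ≈ 53.5 mm). Lift.

Emit:
carry_out --grip '[-1,-1,-1,-1,-1,-1]' --slide '[[0,0,-6],[0,0,-12],[0,0,-14],[0,0,-14],[0,0,-10],[0,0,0]]' --twist '[[0.008,0,0],[0,0,0],[0,0,0],[0,0,0],[0,0,0],[0,0,0]]'

```text
time_s: 5.45
position: [0.6348, 0.0763, 0.0976]
tcp_rot: [[-0.095, 0.995, 0.001], [0.995, 0.095, 0.001], [0.001, 0.001, -1.0]]
force: [0.7, -0.4, -1.3]
opening: 0.614
```

```bash
python3 plan.py 455 -31 86 -8.2 12
```

```text
t 5.45 pos [634.8  76.3  97.6] yaw 5.5 open 0.614 F [ 0.7 -0.4 -1.3] J [-3. 40. 86.  0. 54. -9.]
d [-179.8 -107.3  -11.6] rv [ 0.001 -0.001  0.238] per-row 15.0 0.02
[-7.0, -16.0, 1.0],[-8.0, -16.0, 1.0],[-8.0, -15.0, 1.0],[-8.0, -15.0, 1.0],[-9.0, -15.0, 1.0],[-9.0, -15.0, 1.0],[-9.0, -15.0, 1.0],[-10.0, -15.0, 1.0],[-10.0, -14.0, 1.0],[-10.0, -14.0, 1.0],[-10.0, -14.0, 1.0],[-11.0, -14.0, 1.0],
twist [0.0, -0.0, 0.02] total slide start axes [ -89.7 -189.2   11.3]
```

Emit:
carry_out --grip '[-1,-1,-1,-1,-1,-1,-1,-1,-1,-1,-1,-1]' --slide '[[-7,-16,0],[-8,-16,0],[-8,-15,0],[-8,-15,0],[-9,-15,0],[-9,-15,0],[-9,-15,1],[-10,-15,1],[-10,-14,1],[-10,-14,1],[-10,-14,1],[-4,-5,0]]' --twist '[[0,0,0.02],[0,0,0.02],[0,0,0.02],[0,0,0.02],[0,0,0.02],[0,0,0.02],[0,0,0.02],[0,0,0.02],[0,0,0.02],[0,0,0.02],[0,0,0.02],[0,0,0.018]]'

```text
time_s: 6.65
position: [0.46, -0.0266, 0.0947]
tcp_rot: [[0.15, 0.989, 0.009], [0.989, -0.15, 0.0], [0.001, 0.009, -1.0]]
force: [-1.3, -0.5, -2.1]
opening: 0.616
```

```bash
python3 plan.py 455 -31 60 -8.2 4
```

```text
t 6.65 pos [460.  -26.6  94.7] yaw -8.6 open 0.616 F [-1.3 -0.5 -2.1] J [-17.  30. 112.   0.  37.  -9.]
d [ -5.   -4.4 -34.7] rv [ 0.009 -0.001 -0.007] per-row 8.7 0.002
[-1.0, -1.0, 9.0],[-1.0, -1.0, 9.0],[-1.0, -1.0, 9.0],[-1.0, -1.0, 9.0],
twist [0.002, -0.0, -0.002] total slide start axes [-5.1 -4.6 34.6]
```

Emit:
carry_out --grip '[-1,-1,-1,-1,-1]' --slide '[[-3,-3,6],[-2,-2,10],[0,0,10],[0,0,7],[0,0,0]]' --twist '[[0.003,0,-0.002],[0.003,0,-0.003],[0.002,0,0],[0,0,0],[0,0,0]]'

```text
time_s: 7.15
position: [0.4569, -0.0315, 0.0589]
tcp_rot: [[0.145, 0.989, 0.004], [0.989, -0.145, 0.001], [0.001, 0.004, -1.0]]
force: [0.4, -0.2, -1.9]
opening: 0.613
```

```bash
python3 plan.py 455 -31 37 -8.2 3
```

```text
t 7.15 pos [456.9 -31.5  58.9] yaw -8.3 open 0.613 F [ 0.4 -0.2 -1.9] J [-18.  35. 114.   0.  31. -10.]
d [ -1.9   0.5 -21.9] rv [ 0.004 -0.001 -0.002] per-row 7.3 0.001
[0.0, -1.0, 7.0],[0.0, -1.0, 7.0],[0.0, -1.0, 7.0],
twist [0.001, -0.0, -0.001] total slide start axes [ 0.2 -2.  21.9]
```

Emit:
carry_out --grip '[-1,-1,-1,-1,-1]' --slide '[[0,-2,7],[0,0,7],[0,0,4],[0,0,2],[0,0,0]]' --twist '[[0.003,0,0],[0,0,0],[0,0,0],[0,0,0],[0,0,0]]'

```text
time_s: 7.65
position: [0.4555, -0.0307, 0.0364]
tcp_rot: [[0.143, 0.99, 0.001], [0.99, -0.143, 0.001], [0.001, 0.001, -1.0]]
force: [0.5, -0.8, -2.2]
opening: 0.614
```

```bash
cat > pic.py <<'E'
import sys,cv2
from rig import bot
n=sys.argv[1];o=sys.argv[2];x0,y0,x1,y1=map(int,sys.argv[3:7])
c=bot.capture(n)["color"][y0:y1,x0:x1];cv2.imwrite("pics/"+o+".png",cv2.resize(c,None,fx=3,fy=3,interpolation=cv2.INTER_CUBIC)[:,:,::-1])
E
python3 plan.py 455 -31 36 -8.2 3; python3 pic.py side s2 150 100 400 290
```

```text
t 7.65 pos [455.5 -30.7  36.4] yaw -8.2 open 0.614 F [ 0.5 -0.8 -2.2] J [-18.  37. 114.   0.  28. -10.]
d [-0.5 -0.3 -0.4] rv [ 0.001 -0.001 -0.001] per-row 0.2 0.0
[-0.0, -0.0, 0.0],[-0.0, -0.0, 0.0],[-0.0, -0.0, 0.0],
twist [0.0, -0.0, -0.0] total slide start axes [-0.3 -0.5  0.4]
```

View pics/s2.png

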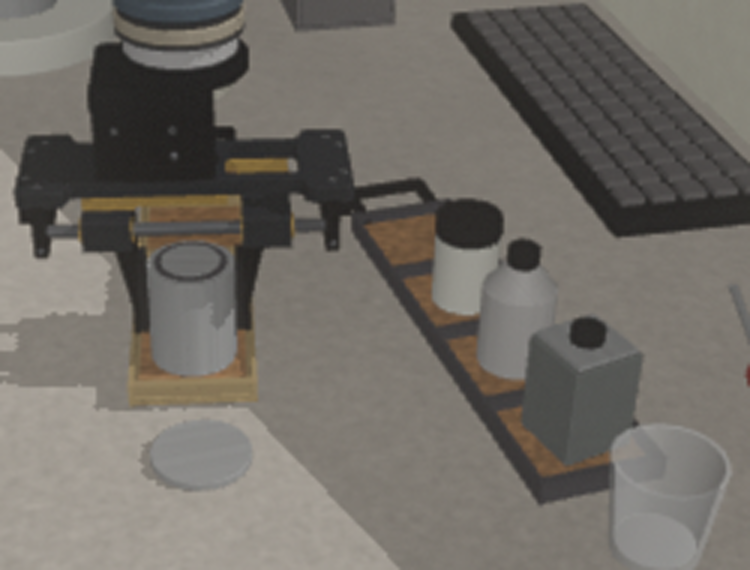

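The side view shows the tin upright and centred in the carrier's near (−y) bay, at about (192,310). The force still shows its full weight, so I'll lower it in 1 mm steps.

Emit:
carry_out --grip '[-1,-1,-1]' --slide '[[0,0,1],[0,0,1],[0,0,0]]' --twist '[[0,0,0],[0,0,0],[0,0,0]]'

```text
time_s: 8.0
position: [0.456, -0.0309, 0.0364]
tcp_rot: [[0.143, 0.99, 0.003], [0.99, -0.143, 0.0], [0.001, 0.003, -1.0]]
force: [0.6, -0.3, -1.6]
opening: 0.618
```

Emit:
carry_out --grip '[-1,-1,-1]' --slide '[[0,0,2],[0,0,2],[0,0,0]]' --twist '[[0,0,0],[0,0,0],[0,0,0]]'

```text
time_s: 8.3
position: [0.4565, -0.031, 0.0365]
tcp_rot: [[0.143, 0.99, 0.007], [0.99, -0.143, -0.001], [0.0, 0.007, -1.0]]
force: [-0.1, 0.5, -2.4]
opening: 0.616
```

Emit:
carry_out --grip '[-1,-1]' --slide '[[0,0,4],[0,0,1]]' --twist '[[-0.005,0,0],[0,0,0]]'

```text
time_s: 8.5
position: [0.4572, -0.0313, 0.0348]
tcp_rot: [[0.142, 0.99, 0.015], [0.99, -0.142, -0.003], [-0.001, 0.015, -1.0]]
force: [-1.1, 0.2, 2.6]
opening: 0.617
```

In contact: Fz went from −2.2 to +2.6. Take out the small tilt, open, and rise.

Emit:
carry_out --grip '[-1,1,1,1,1,1,1,1,1,1,1]' --slide '[[0,0,0],[0,0,0],[0,0,0],[0,0,0],[0,0,0],[0,0,-8],[0,0,-15],[0,0,-20],[0,0,-20],[0,0,-20],[0,0,0]]' --twist '[[0.015,0,0],[0,0,0],[0,0,0],[0,0,0],[0,0,0],[0,0,0],[0,0,0],[0,0,0],[0,0,0],[0,0,0],[0,0,0]]'

```text
time_s: 9.6
position: [0.4571, -0.0313, 0.1208]
tcp_rot: [[0.143, 0.99, -0.002], [0.99, -0.143, -0.0], [-0.0, -0.002, -1.0]]
force: [0.8, -1.0, 0.0]
opening: 1.001
```

```bash
python3 plan.py 641 -3 130 5.5 12;python3 pic.py side s3 150 100 400 290
```

```text
t 9.6 pos [457.1 -31.3 120.8] yaw -8.2 open 1.001 F [ 0.8 -1.   0. ] J [-18.  28. 111.  -0.  42. -10.]
d [183.9  28.3   9.2] rv [-0.002  0.    -0.239] per-row 15.3 0.02
[5.0, 15.0, -1.0],[4.0, 15.0, -1.0],[4.0, 15.0, -1.0],[4.0, 15.0, -1.0],[3.0, 15.0, -1.0],[3.0, 15.0, -1.0],[3.0, 15.0, -1.0],[2.0, 15.0, -1.0],[2.0, 15.0, -1.0],[2.0, 15.0, -1.0],[1.0, 15.0, -1.0],[1.0, 15.0, -1.0],
twist [-0.0, 0.0, -0.02] total slide start axes [ 54.2 178.   -9.6]
```

View pics/s3.png

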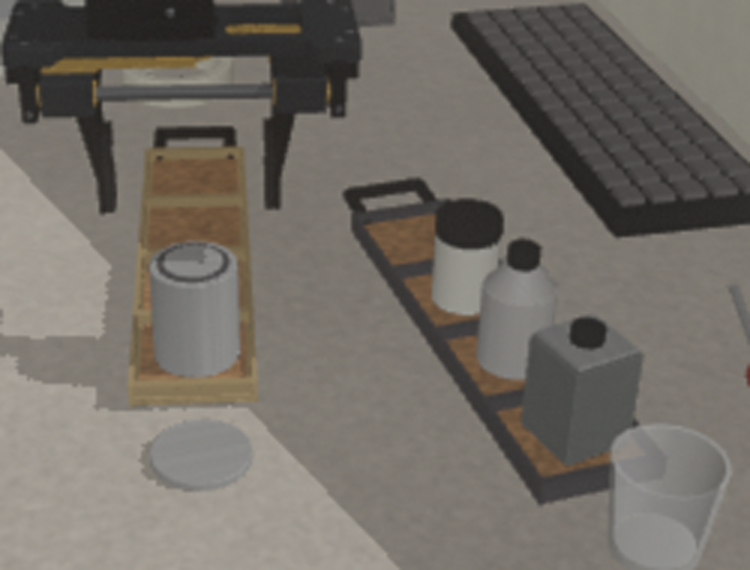

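The tin stands flat and centred in the near bay. Jar next.

Emit:
carry_out --grip '[1,1,1,1,1,1,1,1,1,1,1,1]' --slide '[[5,15,-1],[4,15,-1],[4,15,0],[4,15,0],[3,15,0],[3,15,0],[3,15,0],[2,15,0],[2,15,0],[2,15,0],[1,15,0],[0,5,0]]' --twist '[[0,0,-0.02],[0,0,-0.02],[0,0,-0.02],[0,0,-0.02],[0,0,-0.02],[0,0,-0.02],[0,0,-0.02],[0,0,-0.02],[0,0,-0.02],[0,0,-0.02],[0,0,-0.02],[0,0,-0.018]]'

```text
time_s: 10.85
position: [0.6227, -0.001, 0.1059]
tcp_rot: [[-0.103, 0.994, -0.031], [0.995, 0.104, 0.007], [0.01, -0.031, -0.999]]
force: [0.2, -0.5, -0.6]
opening: 0.999
```

```bash
python3 plan.py 641 -3 95 5.5 3
```

```text
t 10.85 pos [622.7  -1.  105.9] yaw 5.9 open 0.999 F [ 0.2 -0.5 -0.6] J [-10.  39.  87.   0.  56. -16.]
d [ 18.3  -2.  -10.9] rv [-0.031 -0.01   0.008] per-row 6.1 0.01
[-1.0, 6.0, 3.0],[-1.0, 6.0, 3.0],[-1.0, 6.0, 4.0],
twist [-0.01, -0.003, 0.003] total slide start axes [-4.  18.3 10.3]
```

Emit:
carry_out --grip '[1,1,1,1,1]' --slide '[[-1,6,0],[-1,6,0],[-1,6,3],[0,0,3],[0,0,0]]' --twist '[[-0.01,-0.003,0.003],[-0.01,-0.003,0.003],[-0.01,-0.003,0.002],[0,0,0],[0,0,0]]'

```text
time_s: 11.35
position: [0.6389, -0.0021, 0.0963]
tcp_rot: [[-0.094, 0.996, -0.005], [0.996, 0.094, 0.001], [0.002, -0.005, -1.0]]
force: [-0.7, 0.4, 0.1]
opening: 1.001
```

```bash
python3 plan.py 641 -3 27 5.5 5
```

```text
t 11.35 pos [638.9  -2.1  96.3] yaw 5.4 open 1.001 F [-0.7  0.4  0.1] J [-10.  40.  86.   0.  55. -16.]
d [  2.1  -0.9 -69.3] rv [-0.005 -0.002 -0.002] per-row 13.9 0.001
[-0.0, 0.0, 14.0],[-0.0, 0.0, 14.0],[-0.0, 0.0, 14.0],[-0.0, 0.0, 14.0],[-0.0, 0.0, 14.0],
twist [-0.001, -0.0, -0.0] total slide start axes [-1.2  2.4 69.3]
```

Emit:
carry_out --grip '[1,1,1,1,1,1,1]' --slide '[[0,2,12],[0,0,14],[0,0,14],[0,0,14],[0,0,14],[0,0,3],[0,0,0]]' --twist '[[-0.005,0,0],[0,0,0],[0,0,0],[0,0,0],[0,0,0],[0,0,0],[0,0,0]]'

```text
time_s: 12.05
position: [0.6387, -0.0017, 0.017]
tcp_rot: [[-0.094, 0.996, -0.004], [0.996, 0.094, 0.002], [0.003, -0.004, -1.0]]
force: [0.3, 0.1, 0.7]
opening: 0.997
```

```bash
python3 plan.py 641 -3 28 5.5 5
```

```text
t 12.05 pos [638.7  -1.7  17. ] yaw 5.4 open 0.997 F [0.3 0.1 0.7] J [-10.  47.  87.   0.  46. -16.]
d [ 2.3 -1.3 11. ] rv [-0.004 -0.003 -0.002] per-row 2.2 0.001
[-0.0, 0.0, -2.0],[-0.0, 0.0, -2.0],[-0.0, 0.0, -2.0],[-0.0, 0.0, -2.0],[-0.0, 0.0, -2.0],
twist [-0.001, -0.001, -0.0] total slide start axes [ -1.4   2.1 -11. ]
```

Emit:
carry_out --grip '[1,1,1,-1,-1,-1,-1,-1,-1,-1]' --slide '[[-1,2,-6],[0,0,-5],[0,0,0],[0,0,0],[0,0,0],[0,0,0],[0,0,0],[0,0,0],[0,0,0],[0,0,0]]' --twist '[[-0.004,-0.003,0],[0,0,0],[0,0,0],[0,0,0],[0,0,0],[0,0,0],[0,0,0],[0,0,0],[0,0,0],[0,0,0]]'

```text
time_s: 13.05
position: [0.6427, -0.0029, 0.0318]
tcp_rot: [[-0.094, 0.996, 0.005], [0.996, 0.094, -0.001], [-0.002, 0.005, -1.0]]
force: [-0.2, 0.1, 2.0]
opening: 0.492
```

```bash
python3 plan.py 641 -3 28 5.5 5
```

```text
t 13.05 pos [642.7  -2.9  31.8] yaw 5.4 open 0.492 F [-0.2  0.1  2. ] J [-10.  46.  87.  -0.  47. -16.]
d [-1.7 -0.1 -3.8] rv [ 0.005  0.002 -0.002] per-row 0.8 0.001
[0.0, -0.0, 1.0],[0.0, -0.0, 1.0],[0.0, -0.0, 1.0],[0.0, -0.0, 1.0],[0.0, -0.0, 1.0],
twist [0.001, 0.0, -0.0] total slide start axes [ 0.  -1.7  3.8]
```

The jar is held (≈42.8 mm) with TCP z 31.8. Lift.

Emit:
carry_out --grip '[-1,-1,-1,-1,-1,-1]' --slide '[[0,0,-6],[0,0,-12],[0,0,-14],[0,0,-14],[0,0,-8],[0,0,0]]' --twist '[[0.005,0.002,0],[0,0,0],[0,0,0],[0,0,0],[0,0,0],[0,0,0]]'

```text
time_s: 13.65
position: [0.6431, -0.0029, 0.091]
tcp_rot: [[-0.094, 0.996, 0.001], [0.996, 0.094, 0.0], [0.0, 0.001, -1.0]]
force: [-0.1, 0.6, -1.4]
opening: 0.494
```

```bash
python3 plan.py 467 46 92 -8.2 12
```

```text
t 13.65 pos [643.1  -2.9  91. ] yaw 5.4 open 0.494 F [-0.1  0.6 -1.4] J [-10.  41.  85.   0.  54. -16.]
d [-176.1   48.9    1. ] rv [ 0.001 -0.     0.237] per-row 14.7 0.02
[5.0, -14.0, -0.0],[5.0, -14.0, -0.0],[5.0, -14.0, -0.0],[5.0, -15.0, -0.0],[4.0, -15.0, -0.0],[4.0, -15.0, -0.0],[4.0, -15.0, -0.0],[3.0, -15.0, -0.0],[3.0, -15.0, -0.0],[3.0, -15.0, -0.0],[2.0, -15.0, -0.0],[2.0, -15.0, -0.0],
twist [0.0, -0.0, 0.02] total slide start axes [  65.2 -170.7   -1.1]
```

Emit:
carry_out --grip '[-1,-1,-1,-1,-1,-1,-1,-1,-1,-1,-1,-1]' --slide '[[5,-12,0],[5,-14,0],[5,-14,0],[5,-15,0],[4,-15,0],[4,-15,0],[4,-15,0],[3,-15,0],[3,-15,0],[3,-15,0],[2,-12,0],[2,-8,0]]' --twist '[[0,0,0.02],[0,0,0.02],[0,0,0.02],[0,0,0.02],[0,0,0.02],[0,0,0.02],[0,0,0.02],[0,0,0.02],[0,0,0.02],[0,0,0.02],[0,0,0.02],[0,0,0.017]]'

```text
time_s: 14.85
position: [0.4741, 0.0458, 0.0923]
tcp_rot: [[0.154, 0.988, 0.007], [0.988, -0.154, -0.001], [0.0, 0.007, -1.0]]
force: [-0.5, 0.3, -1.8]
opening: 0.496
```

```bash
python3 plan.py 467 46 60 -8.2 4
```

```text
t 14.85 pos [474.1  45.8  92.3] yaw -8.8 open 0.496 F [-0.5  0.3 -1.8] J [ -8.  31. 110.  -0.  38.   1.]
d [ -7.1   0.2 -32.3] rv [ 0.007 -0.    -0.011] per-row 8.1 0.003
[-0.0, -2.0, 8.0],[-0.0, -2.0, 8.0],[-0.0, -2.0, 8.0],[-0.0, -2.0, 8.0],
twist [0.002, -0.0, -0.003] total slide start axes [-0.9 -7.3 32.3]
```

Emit:
carry_out --grip '[-1,-1,-1,-1,-1,-1,-1]' --slide '[[0,-3,6],[0,-2,12],[0,0,14],[0,0,10],[0,0,6],[0,0,3],[0,0,0]]' --twist '[[0.003,0,-0.004],[0.003,0,-0.003],[0.001,0,-0.003],[0,0,0],[0,0,0],[0,0,0],[0,0,0]]'

```text
time_s: 15.55
position: [0.4721, 0.0462, 0.0385]
tcp_rot: [[0.143, 0.99, 0.005], [0.99, -0.143, -0.001], [0.0, 0.005, -1.0]]
force: [-0.3, 0.9, -0.6]
opening: 0.495
```

```bash
python3 plan.py 467 46 32 -8.2 4
```

```text
t 15.55 pos [472.1  46.2  38.5] yaw -8.2 open 0.495 F [-0.3  0.9 -0.6] J [ -8.  38. 112.  -0.  30.   0.]
d [-5.1 -0.2 -6.5] rv [ 0.005 -0.    -0.   ] per-row 1.6 0.001
[-0.0, -1.0, 2.0],[-0.0, -1.0, 2.0],[-0.0, -1.0, 2.0],[-0.0, -1.0, 2.0],
twist [0.001, -0.0, -0.0] total slide start axes [-0.9 -5.1  6.5]
```

Emit:
carry_out --grip '[-1,-1,-1,-1,-1]' --slide '[[0,-3,3],[0,-2,2],[0,0,2],[0,0,2],[0,0,0]]' --twist '[[0.005,0,0],[0,0,0],[0,0,0],[0,0,0],[0,0,0]]'

```text
time_s: 16.05
position: [0.4678, 0.0469, 0.0323]
tcp_rot: [[0.142, 0.99, 0.004], [0.99, -0.142, -0.001], [0.0, 0.004, -1.0]]
force: [0.5, -0.4, -1.5]
opening: 0.493
```

Emit:
carry_out --grip '[-1,-1]' --slide '[[0,0,4],[0,0,1]]' --twist '[[0.004,0,0],[0,0,0]]'

```text
time_s: 16.25
position: [0.4678, 0.0471, 0.0307]
tcp_rot: [[0.142, 0.99, 0.002], [0.99, -0.142, -0.0], [-0.0, 0.002, -1.0]]
force: [-0.4, 0.4, -1.1]
opening: 0.493
```

Emit:
carry_out --grip '[-1,-1]' --slide '[[0,0,3],[0,0,1]]' --twist '[[0,0,0],[0,0,0]]'

```text
time_s: 16.45
position: [0.4681, 0.047, 0.0305]
tcp_rot: [[0.141, 0.99, 0.005], [0.99, -0.141, -0.001], [-0.0, 0.005, -1.0]]
force: [-0.0, -0.4, -1.8]
opening: 0.492
```

```bash
python3 plan.py 467 46 32 -8.2 4; python3 pic.py side s4 150 100 400 290
```

```text
t 16.45 pos [468.1  47.   30.5] yaw -8.1 open 0.492 F [-0.  -0.4 -1.8] J [ -8.  39. 113.  -0.  29.   0.]
d [-1.1 -1.   1.5] rv [0.005 0.    0.002] per-row 0.4 0.001
[-0.0, -0.0, -0.0],[-0.0, -0.0, -0.0],[-0.0, -0.0, -0.0],[-0.0, -0.0, -0.0],
twist [0.001, 0.0, 0.0] total slide start axes [-1.2 -1.  -1.5]
```

View pics/s4.png

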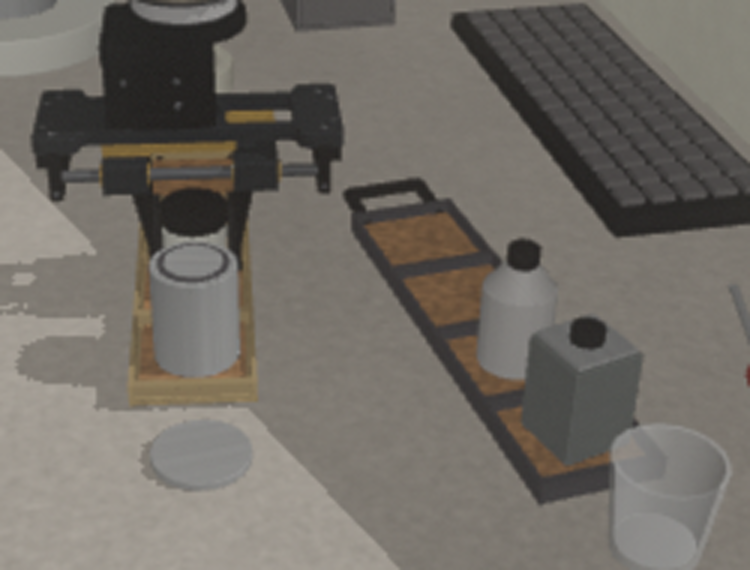

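The jar is held upright over the second bay, its lid at (193,210) behind the tin. There's no contact force yet, so keep lowering.

Emit:
carry_out --grip '[-1,-1]' --slide '[[0,0,4],[0,0,1]]' --twist '[[0.004,0,0],[0,0,0]]'

```text
time_s: 16.7
position: [0.4684, 0.0471, 0.0293]
tcp_rot: [[0.141, 0.99, 0.004], [0.99, -0.141, -0.001], [-0.0, 0.004, -1.0]]
force: [-0.0, 0.1, -1.6]
opening: 0.494
```

Emit:
carry_out --grip '[-1,-1]' --slide '[[0,0,4],[0,0,1]]' --twist '[[0.004,0,0],[0,0,0]]'

```text
time_s: 16.9
position: [0.4685, 0.0471, 0.0279]
tcp_rot: [[0.14, 0.99, 0.003], [0.99, -0.14, -0.001], [-0.001, 0.003, -1.0]]
force: [-0.3, 1.1, -1.5]
opening: 0.498
```

```bash
python3 pic.py scene s5 200 110 440 300
python3 - <<'E'
from h import *
from rig import bot
for n in("scene","side"):
    c=bot.capture(n);P=cloud(c)*1000
    g=c["color"].max(2)
    m=(abs(P[...,0]-468)<16)&(abs(P[...,1]-47)<16)&(P[...,2]>50)&(P[...,2]<95);q=P[m]
    print(n,len(q),np.percentile(q[:,2],[50,75,90]) if len(q) else None)
E
```

```text
scene 30 [78.03209321 78.63044806 79.55806164]
side 158 [75.56722413 76.19227843 76.76207521]
```

View pics/s5.png

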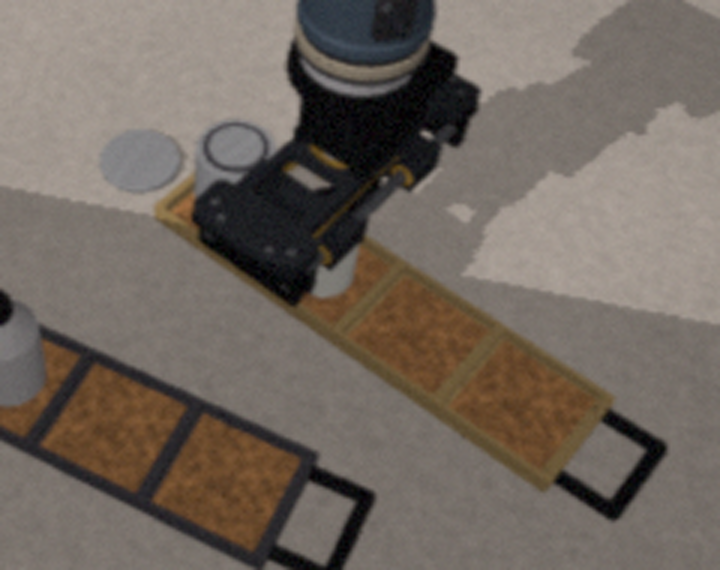

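The jar top is at 76.8 (side) and 79.5 (scene), about the resting values measured at the start, so it is within about 1 mm of the pad. One more step.

Emit:
carry_out --grip '[-1,-1]' --slide '[[0,0,4],[0,0,1]]' --twist '[[0.003,0,0],[0,0,0]]'

```text
time_s: 17.25
position: [0.4685, 0.0471, 0.0264]
tcp_rot: [[0.139, 0.99, 0.001], [0.99, -0.139, -0.001], [-0.001, 0.001, -1.0]]
force: [-0.2, 0.4, -0.2]
opening: 0.494
```

Beginning to touch (Fz −1.6 → −0.2).

Emit:
carry_out --grip '[-1,-1]' --slide '[[0,0,3],[0,0,1]]' --twist '[[0,0,0],[0,0,0]]'

```text
time_s: 17.45
position: [0.4687, 0.0471, 0.026]
tcp_rot: [[0.138, 0.99, 0.004], [0.99, -0.138, -0.001], [-0.001, 0.004, -1.0]]
force: [-1.7, -0.1, 2.1]
opening: 0.496
```

Emit:
carry_out --grip '[1,1,1,1,1,1,1,1,1,1]' --slide '[[0,0,0],[0,0,0],[0,0,0],[0,0,0],[0,0,-8],[0,0,-18],[0,0,-20],[0,0,-25],[0,0,-20],[0,0,0]]' --twist '[[0.002,0,0],[0,0,0],[0,0,0],[0,0,0],[0,0,0],[0,0,0],[0,0,0],[0,0,0],[0,0,0],[0,0,0]]'

```text
time_s: 18.45
position: [0.4684, 0.0472, 0.119]
tcp_rot: [[0.139, 0.99, -0.002], [0.99, -0.139, -0.001], [-0.001, -0.002, -1.0]]
force: [0.6, -0.2, -0.6]
opening: 1.001
```

```bash
python3 plan.py 650 -77 135 5.5 12;python3 pic.py side s6 150 100 400 290
```

```text
t 18.45 pos [468.4  47.2 119. ] yaw -8.0 open 1.001 F [ 0.6 -0.2 -0.6] J [ -8.  28. 109.  -0.  42.   0.]
d [ 181.6 -124.2   16. ] rv [-0.002  0.001 -0.235] per-row 15.1 0.02
[-8.0, 16.0, -1.0],[-8.0, 16.0, -1.0],[-9.0, 16.0, -1.0],[-9.0, 16.0, -1.0],[-9.0, 16.0, -1.0],[-10.0, 16.0, -1.0],[-10.0, 15.0, -1.0],[-10.0, 15.0, -1.0],[-11.0, 15.0, -1.0],[-11.0, 15.0, -1.0],[-11.0, 14.0, -1.0],[-12.0, 14.0, -1.0],
twist [-0.0, 0.0, -0.02] total slide start axes [-97.8 197.  -16.3]
```

View pics/s6.png

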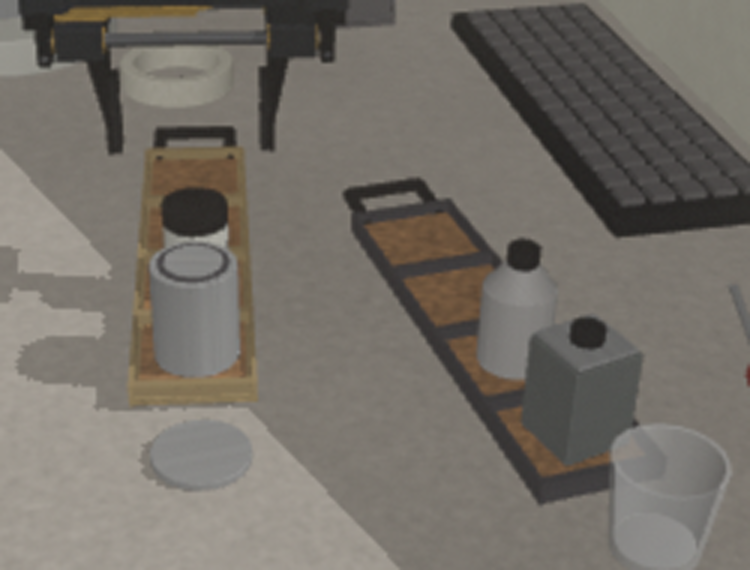

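The jar is standing upright in the second bay. On to the bottle, keeping height above its 95 mm top.

Emit:
carry_out --grip '[1,1,1,1,1,1,1,1,1,1,1,1]' --slide '[[-8,16,-3],[-8,16,-3],[-9,16,-2],[-9,16,-2],[-9,16,-2],[-10,16,-2],[-10,15,-2],[-10,15,-2],[-11,15,-2],[-11,15,-2],[-11,14,-1],[-9,9,0]]' --twist '[[0,0,-0.02],[0,0,-0.02],[0,0,-0.02],[0,0,-0.02],[0,0,-0.02],[0,0,-0.02],[0,0,-0.02],[0,0,-0.02],[0,0,-0.02],[0,0,-0.02],[0,0,-0.02],[0,0,-0.015]]'

```text
time_s: 19.7
position: [0.6378, -0.0742, 0.1224]
tcp_rot: [[-0.107, 0.994, -0.036], [0.994, 0.107, 0.007], [0.011, -0.035, -0.999]]
force: [0.8, -0.3, 0.8]
opening: 1.004
```

```bash
python3 plan.py 650 -77 115 5.5 3
```

```text
t 19.7 pos [637.8 -74.2 122.4] yaw 6.1 open 1.004 F [ 0.8 -0.3  0.8] J [-17.  39.  83.  -0.  60. -23.]
d [12.2 -2.8 -7.4] rv [-0.035 -0.011  0.011] per-row 4.1 0.012
[-1.0, 4.0, 2.0],[-1.0, 4.0, 2.0],[-1.0, 4.0, 2.0],
twist [-0.012, -0.004, 0.004] total slide start axes [-4.1 12.   6.9]
```

Emit:
carry_out --grip '[1,1,1,1,1]' --slide '[[-1,4,0],[-1,4,0],[-1,4,3],[0,2,3],[0,0,0]]' --twist '[[-0.012,-0.004,0.004],[-0.012,-0.004,0.004],[-0.01,-0.003,0.002],[-0.003,0,0],[0,0,0]]'

```text
time_s: 20.2
position: [0.6503, -0.075, 0.1122]
tcp_rot: [[-0.095, 0.995, -0.002], [0.995, 0.095, 0.002], [0.002, -0.002, -1.0]]
force: [-0.8, -0.2, -0.2]
opening: 1.0
```

```bash
python3 plan.py 650 -77 30 5.5 5
```

```text
t 20.2 pos [650.3 -75.  112.2] yaw 5.4 open 1.0 F [-0.8 -0.2 -0.2] J [-16.  40.  83.   0.  57. -22.]
d [ -0.3  -2.  -82.2] rv [-0.002 -0.002 -0.001] per-row 16.4 0.0
[-0.0, -0.0, 16.0],[-0.0, -0.0, 16.0],[-0.0, -0.0, 16.0],[-0.0, -0.0, 16.0],[-0.0, -0.0, 16.0],
twist [-0.0, -0.0, -0.0] total slide start axes [-2.1 -0.3 82.1]
```

Emit:
carry_out --grip '[1,1,1,1,1,1,1,1]' --slide '[[-2,0,12],[0,0,15],[0,0,15],[0,0,15],[0,0,10],[0,0,5],[0,0,0],[0,0,0]]' --twist '[[0,0,0],[0,0,0],[0,0,0],[0,0,0],[0,0,0],[0,0,0],[0,0,0],[0,0,0]]'

```text
time_s: 21.0
position: [0.6482, -0.0759, 0.0316]
tcp_rot: [[-0.096, 0.995, -0.006], [0.995, 0.096, 0.003], [0.004, -0.006, -1.0]]
force: [-0.3, -0.0, -0.5]
opening: 0.998
```

```bash
python3 plan.py 650 -77 30 5.5 5
```

```text
t 21.0 pos [648.2 -75.9  31.6] yaw 5.5 open 0.998 F [-0.3 -0.  -0.5] J [-17.  46.  85.   0.  49. -22.]
d [ 1.8 -1.1 -1.6] rv [-0.006 -0.004 -0.   ] per-row 0.4 0.001
[-0.0, 0.0, 0.0],[-0.0, 0.0, 0.0],[-0.0, 0.0, 0.0],[-0.0, 0.0, 0.0],[-0.0, 0.0, 0.0],
twist [-0.001, -0.001, -0.0] total slide start axes [-1.3  1.7  1.6]
```

Emit:
carry_out --grip '[1,-1,-1,-1,-1,-1,-1,-1]' --slide '[[-1,2,2],[0,0,0],[0,0,0],[0,0,0],[0,0,0],[0,0,0],[0,0,0],[0,0,0]]' --twist '[[-0.006,-0.004,0],[0,0,0],[0,0,0],[0,0,0],[0,0,0],[0,0,0],[0,0,0],[0,0,0]]'

```text
time_s: 21.8
position: [0.6523, -0.0773, 0.0323]
tcp_rot: [[-0.096, 0.995, 0.005], [0.995, 0.096, -0.002], [-0.003, 0.005, -1.0]]
force: [0.2, -0.8, -1.0]
opening: 0.52
```

```bash
python3 plan.py 650 -77 30 5.5 5
```

```text
t 21.8 pos [652.3 -77.3  32.3] yaw 5.5 open 0.52 F [ 0.2 -0.8 -1. ] J [-16.  46.  85.  -0.  49. -22.]
d [-2.3  0.3 -2.3] rv [ 0.005  0.003 -0.   ] per-row 0.5 0.001
[0.0, -0.0, 0.0],[0.0, -0.0, 0.0],[0.0, -0.0, 0.0],[0.0, -0.0, 0.0],[0.0, -0.0, 0.0],
twist [0.001, 0.001, -0.0] total slide start axes [ 0.5 -2.2  2.3]
```

The bottle is held (≈45.3 mm). Lift.

Emit:
carry_out --grip '[-1,-1,-1,-1,-1,-1,-1]' --slide '[[0,0,-6],[0,0,-12],[0,0,-14],[0,0,-14],[0,0,-12],[0,0,-5],[0,0,0]]' --twist '[[0.005,0.003,0],[0,0,0],[0,0,0],[0,0,0],[0,0,0],[0,0,0],[0,0,0]]'

```text
time_s: 22.5
position: [0.6527, -0.0773, 0.1021]
tcp_rot: [[-0.096, 0.995, 0.002], [0.995, 0.096, 0.0], [0.0, 0.002, -1.0]]
force: [0.5, -0.1, -1.0]
opening: 0.52
```

```bash
python3 plan.py 478 124 100 -8.2 18
```

```text
t 22.5 pos [652.7 -77.3 102.1] yaw 5.5 open 0.52 F [ 0.5 -0.1 -1. ] J [-16.  41.  83.   0.  56. -22.]
d [-174.7  201.3   -2.1] rv [ 0.002 -0.     0.239] per-row 11.2 0.013
[12.0, -9.0, 0.0],[12.0, -9.0, 0.0],[12.0, -9.0, 0.0],[12.0, -9.0, 0.0],[12.0, -9.0, 0.0],[11.0, -9.0, 0.0],[11.0, -10.0, 0.0],[11.0, -10.0, 0.0],[11.0, -10.0, 0.0],[11.0, -10.0, 0.0],[11.0, -10.0, 0.0],[11.0, -10.0, 0.0],[11.0, -10.0, 0.0],[10.0, -10.0, 0.0],[10.0, -11.0, 0.0],[10.0, -11.0, 0.0],[10.0, -11.0, 0.0],[10.0, -11.0, 0.0],
twist [0.0, -0.0, 0.013] total slide start axes [ 217.1 -154.6    1.8]
```

Emit:
carry_out --grip '[-1,-1,-1,-1,-1,-1,-1,-1,-1,-1,-1,-1]' --slide '[[12,-9,0],[12,-9,0],[12,-9,0],[12,-9,0],[12,-9,0],[11,-9,0],[11,-10,0],[11,-10,0],[11,-10,0],[11,-10,0],[11,-10,0],[11,-10,0]]' --twist '[[0,0,0.013],[0,0,0.013],[0,0,0.013],[0,0,0.013],[0,0,0.013],[0,0,0.013],[0,0,0.013],[0,0,0.013],[0,0,0.013],[0,0,0.013],[0,0,0.013],[0,0,0.013]]'

```text
time_s: 23.7
position: [0.5266, 0.0657, 0.1003]
tcp_rot: [[0.071, 0.997, -0.001], [0.997, -0.071, 0.0], [-0.0, -0.001, -1.0]]
force: [-0.5, 0.3, -1.6]
opening: 0.52
```

```bash
python3 plan.py 478 124 100 -8.2 6
```

```text
t 23.7 pos [526.6  65.7 100.3] yaw -4.1 open 0.52 F [-0.5  0.3 -1.6] J [ -5.  34. 102.  -0.  45.  -1.]
d [-48.6  58.3  -0.3] rv [-0.001  0.     0.072] per-row 9.7 0.012
[9.0, -9.0, 0.0],[9.0, -9.0, 0.0],[9.0, -9.0, 0.0],[9.0, -9.0, 0.0],[9.0, -9.0, 0.0],[9.0, -9.0, 0.0],
twist [-0.0, 0.0, 0.012] total slide start axes [ 54.6 -52.7   0.4]
```

Emit:
carry_out --grip '[-1,-1,-1,-1,-1,-1,-1]' --slide '[[9,-9,0],[9,-9,0],[9,-9,0],[9,-9,0],[9,-9,0],[5,-3,0],[0,0,0]]' --twist '[[0,0,0.012],[0,0,0.012],[0,0,0.012],[0,0,0.012],[0,0,0.012],[0,0,0.006],[0,0,0]]'

```text
time_s: 24.4
position: [0.4763, 0.1265, 0.1003]
tcp_rot: [[0.138, 0.99, -0.004], [0.99, -0.138, 0.0], [-0.0, -0.004, -1.0]]
force: [-0.4, 0.3, -0.9]
opening: 0.52
```

```bash
python3 plan.py 478 124 60 -8.2 6
```

```text
t 24.4 pos [476.3 126.5 100.3] yaw -7.9 open 0.52 F [-0.4  0.3 -0.9] J [  2.  32. 107.   0.  42.  10.]
d [  1.7  -2.5 -40.3] rv [-0.004  0.     0.004] per-row 6.7 0.001
[-0.0, 0.0, 7.0],[-0.0, 0.0, 7.0],[-0.0, 0.0, 7.0],[-0.0, 0.0, 7.0],[-0.0, 0.0, 7.0],[-0.0, 0.0, 7.0],
twist [-0.001, 0.0, 0.001] total slide start axes [-2.3  2.2 40.3]
```

Emit:
carry_out --grip '[-1,-1,-1,-1,-1,-1,-1,-1]' --slide '[[-2,2,6],[0,0,10],[0,0,12],[0,0,12],[0,0,9],[0,0,5],[0,0,2],[0,0,0]]' --twist '[[-0.003,0,0.004],[0,0,0],[0,0,0],[0,0,0],[0,0,0],[0,0,0],[0,0,0],[0,0,0]]'

```text
time_s: 25.2
position: [0.4815, 0.1216, 0.0388]
tcp_rot: [[0.146, 0.989, 0.002], [0.989, -0.146, -0.001], [-0.001, 0.002, -1.0]]
force: [-0.1, -0.7, -1.4]
opening: 0.519
```

```bash
python3 plan.py 478 124 32 -8.2 4
```

```text
t 25.2 pos [481.5 121.6  38.8] yaw -8.4 open 0.519 F [-0.1 -0.7 -1.4] J [  1.  38. 109.  -0.  33.  10.]
d [-3.5  2.4 -6.8] rv [ 0.002  0.001 -0.003] per-row 1.7 0.001
[0.0, -1.0, 2.0],[0.0, -1.0, 2.0],[0.0, -1.0, 2.0],[0.0, -1.0, 2.0],
twist [0.001, 0.0, -0.001] total slide start axes [ 1.9 -3.8  6.8]
```

Emit:
carry_out --grip '[-1,-1,-1,-1]' --slide '[[2,-3,3],[0,-2,3],[0,0,3],[0,0,1]]' --twist '[[0.002,0,-0.002],[0,0,0],[0,0,0],[0,0,0]]'

```text
time_s: 25.6
position: [0.4773, 0.1245, 0.0322]
tcp_rot: [[0.143, 0.99, 0.004], [0.99, -0.143, -0.001], [-0.0, 0.004, -1.0]]
force: [-0.6, -1.2, 1.3]
opening: 0.52
```

```bash
python3 plan.py 478 124 31 -8.2 4; python3 pic.py side s7 150 100 400 290
```

```text
t 25.6 pos [477.3 124.5  32.2] yaw -8.2 open 0.52 F [-0.6 -1.2  1.3] J [  2.  39. 109.  -0.  32.  10.]
d [ 0.7 -0.5 -1.2] rv [ 0.004  0.    -0.   ] per-row 0.3 0.001
[-0.0, 0.0, 0.0],[-0.0, 0.0, 0.0],[-0.0, 0.0, 0.0],[-0.0, 0.0, 0.0],
twist [0.001, 0.0, -0.0] total slide start axes [-0.4  0.8  1.2]
```

View pics/s7.png

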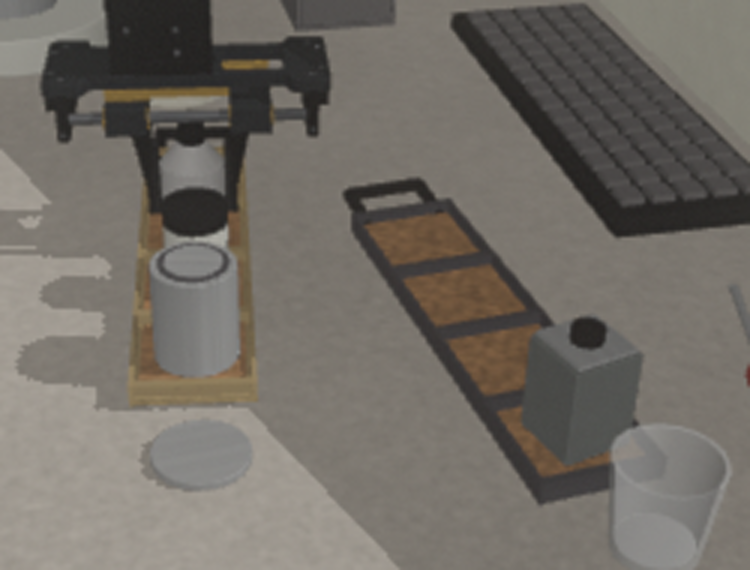

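The bottle is centred over the third bay, and Fz has gone from −1.4 to +1.3, so contact is starting. One more nudge to confirm.

Emit:
carry_out --grip '[-1,-1]' --slide '[[0,0,2],[0,0,1]]' --twist '[[0.004,0,0],[0,0,0]]'

```text
time_s: 25.85
position: [0.4773, 0.1245, 0.0322]
tcp_rot: [[0.142, 0.99, 0.002], [0.99, -0.142, -0.001], [-0.0, 0.002, -1.0]]
force: [0.8, -0.3, -0.5]
opening: 0.521
```

Emit:
carry_out --grip '[-1,-1]' --slide '[[0,0,4],[0,0,1]]' --twist '[[0.002,0,0],[0,0,0]]'

```text
time_s: 26.05
position: [0.4776, 0.1247, 0.0316]
tcp_rot: [[0.141, 0.99, 0.004], [0.99, -0.141, -0.001], [0.0, 0.004, -1.0]]
force: [0.4, 0.1, -0.6]
opening: 0.522
```

Emit:
carry_out --grip '[-1,-1]' --slide '[[0,0,4],[0,0,1]]' --twist '[[0.004,0,0],[0,0,0]]'

```text
time_s: 26.25
position: [0.478, 0.1249, 0.0307]
tcp_rot: [[0.14, 0.99, 0.003], [0.99, -0.14, -0.0], [0.0, 0.003, -1.0]]
force: [0.3, -0.4, -1.7]
opening: 0.521
```

Emit:
carry_out --grip '[-1,-1]' --slide '[[0,0,4],[0,0,1]]' --twist '[[0.004,0,0],[0,0,0]]'

```text
time_s: 26.45
position: [0.4783, 0.1251, 0.0296]
tcp_rot: [[0.138, 0.99, 0.002], [0.99, -0.138, 0.0], [0.001, 0.002, -1.0]]
force: [-0.8, -0.7, -2.6]
opening: 0.52
```

Emit:
carry_out --grip '[-1,-1]' --slide '[[0,0,4],[0,0,1]]' --twist '[[0.003,0,0],[0,0,0]]'

```text
time_s: 26.65
position: [0.4784, 0.1253, 0.0285]
tcp_rot: [[0.137, 0.991, 0.001], [0.991, -0.137, 0.001], [0.001, 0.001, -1.0]]
force: [-1.0, -0.7, -2.0]
opening: 0.519
```

Emit:
carry_out --grip '[-1,-1]' --slide '[[0,0,4],[0,0,1]]' --twist '[[0,0,0],[0,0,0]]'

```text
time_s: 26.85
position: [0.4786, 0.1254, 0.0273]
tcp_rot: [[0.136, 0.991, 0.003], [0.991, -0.136, 0.0], [0.001, 0.003, -1.0]]
force: [-0.4, 0.7, -1.2]
opening: 0.521
```

Run:
```python
from h import *
from rig import bot
for i in range(2):
    print(bot.read_state()["force"].round(1))
    c=bot.capture("side");P=cloud(c)*1000
    m=(abs(P[...,0]-478)<11)&(abs(P[...,1]-124)<11)&(P[...,2]>80)&(P[...,2]<105);q=P[m]
    print(len(q),np.percentile(q[:,2],[50,75,90]) if len(q) else None)
```

```text
[-0.4  0.7 -1.2]
64 [87.07225047 90.15077437 92.39462667]
[-3.  -0.8 16.3]
66 [86.79787917 90.16020378 93.24816413]
```

The second reading shows Fz = +16 N, so it is firmly on the pad. Relax and release.

Emit:
carry_out --grip '[-1,1,1,1,1,1,1,1,1,1,1]' --slide '[[0,0,0],[0,0,0],[0,0,0],[0,0,0],[0,0,0],[0,0,-8],[0,0,-18],[0,0,-22],[0,0,-25],[0,0,-25],[0,0,0]]' --twist '[[0.002,0,0],[0,0,0],[0,0,0],[0,0,0],[0,0,0],[0,0,0],[0,0,0],[0,0,0],[0,0,0],[0,0,0],[0,0,0]]'

```text
time_s: 28.05
position: [0.4784, 0.1255, 0.1275]
tcp_rot: [[0.136, 0.991, -0.002], [0.991, -0.136, 0.001], [0.001, -0.002, -1.0]]
force: [-0.3, -0.1, 0.2]
opening: 1.002
```

```bash
python3 plan.py 660 -157 135 16.2 18;python3 pic.py side s8 150 100 400 290
```

```text
t 28.05 pos [478.4 125.5 127.5] yaw -7.8 open 1.002 F [-0.3 -0.1  0.2] J [  2.  29. 106.   0.  45.   9.]
d [ 181.6 -282.5    7.5] rv [-0.002 -0.001 -0.42 ] per-row 15.7 0.023
[-14.0, 12.0, -0.0],[-14.0, 12.0, -0.0],[-15.0, 11.0, -0.0],[-15.0, 11.0, -0.0],[-15.0, 11.0, -0.0],[-15.0, 10.0, -0.0],[-16.0, 10.0, -0.0],[-16.0, 10.0, -0.0],[-16.0, 9.0, -0.0],[-16.0, 9.0, -0.0],[-17.0, 9.0, -0.0],[-17.0, 8.0, -0.0],[-17.0, 8.0, -0.0],[-17.0, 7.0, -0.0],[-17.0, 7.0, -0.0],[-17.0, 7.0, -0.0],[-18.0, 6.0, -0.0],[-18.0, 6.0, -0.0],
twist [-0.0, -0.0, -0.023] total slide start axes [-255.1  218.5   -8. ]
```

View pics/s8.png

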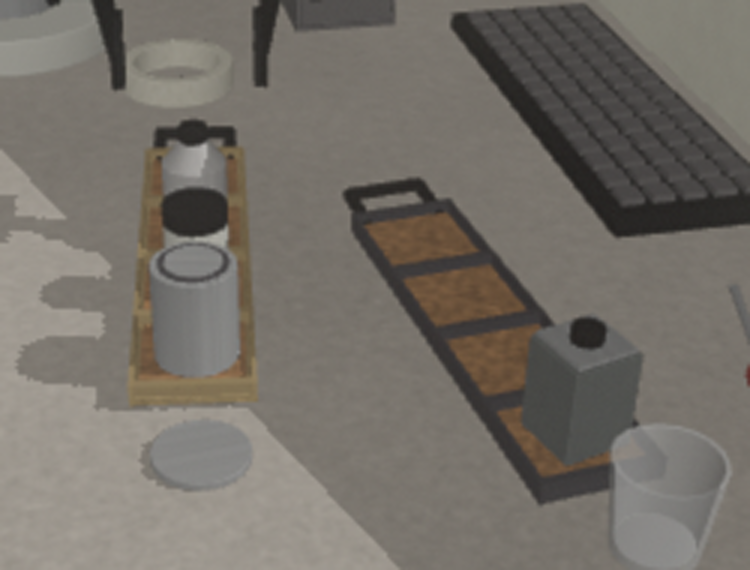

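The bottle stands upright in the third bay. Now to the square can, with the jaws at 16.2°.

Emit:
carry_out --grip '[1,1,1,1,1,1,1,1,1,1,1,1]' --slide '[[-14,12,-2],[-14,12,-2],[-15,11,-2],[-15,11,-2],[-15,11,-1],[-15,10,-1],[-16,10,-1],[-16,10,-1],[-16,9,-1],[-16,9,-1],[-17,9,-1],[-17,8,-1]]' --twist '[[0,0,-0.023],[0,0,-0.023],[0,0,-0.023],[0,0,-0.023],[0,0,-0.023],[0,0,-0.023],[0,0,-0.023],[0,0,-0.023],[0,0,-0.023],[0,0,-0.023],[0,0,-0.023],[0,0,-0.023]]'

```text
time_s: 29.3
position: [0.5903, -0.0651, 0.1259]
tcp_rot: [[-0.153, 0.988, -0.035], [0.988, 0.153, 0.007], [0.012, -0.034, -0.999]]
force: [0.3, -0.1, 0.2]
opening: 0.999
```

```bash
python3 plan.py 660 -157 130 16.2 8
```

```text
t 29.3 pos [590.3 -65.1 125.9] yaw 8.8 open 0.999 F [ 0.3 -0.1  0.2] J [-17.  36.  90.  -0.  56. -26.]
d [ 69.7 -91.9   4.1] rv [-0.033 -0.014 -0.129] per-row 11.5 0.016
[-13.0, 7.0, -1.0],[-13.0, 7.0, -1.0],[-13.0, 6.0, -1.0],[-13.0, 6.0, -1.0],[-13.0, 6.0, -1.0],[-13.0, 6.0, -1.0],[-13.0, 6.0, -1.0],[-13.0, 5.0, -1.0],
twist [-0.004, -0.002, -0.016] total slide start axes [-101.5   54.6   -7.2]
```

Emit:
carry_out --grip '[1,1,1,1,1,1,1,1,1]' --slide '[[-13,7,-1],[-13,7,-1],[-13,6,-1],[-13,6,-1],[-13,6,-1],[-13,6,-1],[-13,6,-1],[-7,4,0],[0,0,0]]' --twist '[[-0.005,-0.002,-0.016],[-0.005,-0.002,-0.016],[-0.005,-0.002,-0.016],[-0.005,-0.002,-0.016],[-0.005,-0.002,-0.016],[-0.005,-0.002,-0.016],[-0.005,-0.002,-0.016],[-0.005,0,-0.01],[0,0,0]]'

```text
time_s: 30.2
position: [0.6549, -0.1559, 0.1179]
tcp_rot: [[-0.276, 0.961, -0.01], [0.961, 0.276, 0.008], [0.011, -0.007, -1.0]]
force: [-0.1, 0.6, 0.4]
opening: 1.002
```

```bash
python3 plan.py 660 -157 105 16.2 4
```

```text
t 30.2 pos [ 654.9 -155.9  117.9] yaw 16.0 open 1.002 F [-0.1  0.6  0.4] J [-23.  41.  79.   0.  61. -39.]
d [  5.1  -1.1 -12.9] rv [-0.007 -0.011 -0.003] per-row 3.2 0.003
[-1.0, 1.0, 3.0],[-1.0, 1.0, 3.0],[-1.0, 1.0, 3.0],[-1.0, 1.0, 3.0],
twist [-0.002, -0.003, -0.001] total slide start axes [-2.6  4.7 12.9]
```

Emit:
carry_out --grip '[1,1,1,1,1,1,1,1,1]' --slide '[[-2,3,5],[-1,2,12],[0,0,15],[0,0,15],[0,0,15],[0,0,10],[0,0,3],[0,0,0],[0,0,0]]' --twist '[[-0.004,-0.005,0],[-0.003,-0.005,0],[0,0,0],[0,0,0],[0,0,0],[0,0,0],[0,0,0],[0,0,0],[0,0,0]]'

```text
time_s: 31.1
position: [0.6577, -0.1541, 0.0334]
tcp_rot: [[-0.277, 0.961, -0.007], [0.961, 0.277, 0.003], [0.005, -0.005, -1.0]]
force: [-1.2, 0.2, -0.4]
opening: 0.999
```

```bash
python3 plan.py 660 -157 33 16.2 4
```

```text
t 31.1 pos [ 657.7 -154.1   33.4] yaw 16.1 open 0.999 F [-1.2  0.2 -0.4] J [-23.  47.  81.   0.  52. -39.]
d [ 2.3 -2.9 -0.4] rv [-0.005 -0.005 -0.002] per-row 0.7 0.001
[-1.0, 0.0, 0.0],[-1.0, 0.0, 0.0],[-1.0, 0.0, 0.0],[-1.0, 0.0, 0.0],
twist [-0.001, -0.001, -0.0] total slide start axes [-3.4  1.4  0.3]
```

Emit:
carry_out --grip '[1,1,-1,-1,-1,-1,-1,-1,-1]' --slide '[[-4,2,0],[-1,0,1],[0,0,0],[0,0,0],[0,0,0],[0,0,0],[0,0,0],[0,0,0],[0,0,0]]' --twist '[[-0.005,-0.005,0],[0,0,0],[0,0,0],[0,0,0],[0,0,0],[0,0,0],[0,0,0],[0,0,0],[0,0,0]]'

```text
time_s: 32.0
position: [0.6631, -0.1599, 0.0354]
tcp_rot: [[-0.277, 0.961, 0.005], [0.961, 0.277, -0.003], [-0.004, 0.004, -1.0]]
force: [-0.5, 0.0, 0.8]
opening: 0.528
```

```bash
python3 plan.py 660 -157 33 16.2 4
```

```text
t 32.0 pos [ 663.1 -159.9   35.4] yaw 16.1 open 0.528 F [-0.5  0.   0.8] J [-23.  47.  81.  -0.  52. -39.]
d [-3.1  2.9 -2.4] rv [ 0.004  0.004 -0.002] per-row 0.8 0.001
[1.0, -1.0, 1.0],[1.0, -1.0, 1.0],[1.0, -1.0, 1.0],[1.0, -1.0, 1.0],
twist [0.001, 0.001, -0.0] total slide start axes [ 3.6 -2.2  2.4]
```

The can is held (≈45.9 mm). Lift, then route wide (out over the empty rack) so as to keep clear of the bottle.

Emit:
carry_out --grip '[-1,-1,-1,-1,-1,-1,-1]' --slide '[[0,0,-6],[0,0,-12],[0,0,-14],[0,0,-14],[0,0,-12],[0,0,-5],[0,0,0]]' --twist '[[0.004,0.004,0],[0,0,0],[0,0,0],[0,0,0],[0,0,0],[0,0,0],[0,0,0]]'

```text
time_s: 32.7
position: [0.6633, -0.1597, 0.1047]
tcp_rot: [[-0.277, 0.961, 0.0], [0.961, 0.277, 0.0], [0.0, 0.0, -1.0]]
force: [-1.3, 0.1, -2.2]
opening: 0.526
```

```bash
python3 plan.py 590 190 105 -8.2 24
```

```text
t 32.7 pos [ 663.3 -159.7  104.7] yaw 16.1 open 0.526 F [-1.3  0.1 -2.2] J [-23.  42.  79.   0.  59. -39.]
d [-7.330e+01  3.497e+02  3.000e-01] rv [ 0.    -0.     0.424] per-row 14.6 0.018
[15.0, 1.0, -0.0],[15.0, 1.0, -0.0],[15.0, 1.0, -0.0],[15.0, 0.0, -0.0],[15.0, 0.0, -0.0],[15.0, -0.0, -0.0],[15.0, -0.0, -0.0],[15.0, -1.0, -0.0],[15.0, -1.0, -0.0],[15.0, -1.0, -0.0],[15.0, -2.0, -0.0],[15.0, -2.0, -0.0],[15.0, -2.0, -0.0],[15.0, -2.0, -0.0],[15.0, -3.0, -0.0],[15.0, -3.0, -0.0],[15.0, -3.0, -0.0],[14.0, -3.0, -0.0],[14.0, -4.0, -0.0],[14.0, -4.0, -0.0],[14.0, -4.0, -0.0],[14.0, -4.0, -0.0],[14.0, -5.0, -0.0],[14.0, -5.0, -0.0],
twist [0.0, -0.0, 0.018] total slide start axes [ 3.563e+02  2.660e+01 -2.000e-01]
```

Emit:
carry_out --grip '[-1,-1,-1,-1,-1,-1,-1,-1,-1,-1,-1,-1]' --slide '[[12,1,0],[15,1,0],[15,1,0],[15,0,0],[15,0,0],[15,0,0],[15,0,0],[15,-1,0],[15,-1,0],[15,-1,0],[15,-2,0],[15,-2,0]]' --twist '[[0,0,0.018],[0,0,0.018],[0,0,0.018],[0,0,0.018],[0,0,0.018],[0,0,0.018],[0,0,0.018],[0,0,0.018],[0,0,0.018],[0,0,0.018],[0,0,0.018],[0,0,0.018]]'

```text
time_s: 33.9
position: [0.6245, 0.0184, 0.1014]
tcp_rot: [[-0.051, 0.999, -0.006], [0.999, 0.051, 0.001], [0.001, -0.006, -1.0]]
force: [0.9, -0.3, -2.1]
opening: 0.529
```

```bash
python3 plan.py 590 190 105 -8.2 12
```

```text
t 33.9 pos [624.5  18.4 101.4] yaw 2.9 open 0.529 F [ 0.9 -0.3 -2.1] J [ -9.  39.  88.  -0.  54. -11.]
d [-34.5 171.6   3.6] rv [-0.006 -0.001  0.195] per-row 14.3 0.016
[14.0, -2.0, -0.0],[14.0, -2.0, -0.0],[14.0, -3.0, -0.0],[14.0, -3.0, -0.0],[14.0, -3.0, -0.0],[14.0, -3.0, -0.0],[14.0, -4.0, -0.0],[14.0, -4.0, -0.0],[14.0, -4.0, -0.0],[14.0, -4.0, -0.0],[14.0, -4.0, -0.0],[14.0, -5.0, -0.0],
twist [-0.0, -0.0, 0.016] total slide start axes [173.1 -25.6  -3.2]
```

Emit:
carry_out --grip '[-1,-1,-1,-1,-1,-1,-1,-1,-1,-1,-1,-1]' --slide '[[14,-2,0],[14,-2,0],[14,-3,0],[14,-3,0],[14,-3,0],[14,-3,0],[14,-4,0],[14,-4,0],[14,-4,0],[14,-4,0],[14,-4,0],[8,-5,0]]' --twist '[[0,0,0.016],[0,0,0.016],[0,0,0.016],[0,0,0.016],[0,0,0.016],[0,0,0.016],[0,0,0.016],[0,0,0.016],[0,0,0.016],[0,0,0.016],[0,0,0.016],[0,0,0.016]]'

```text
time_s: 35.1
position: [0.584, 0.1899, 0.0979]
tcp_rot: [[0.148, 0.989, -0.015], [0.989, -0.148, 0.001], [-0.001, -0.015, -1.0]]
force: [-0.3, 0.1, -1.6]
opening: 0.529
```

```bash
python3 plan.py 489 197 100 -8.2 8
```

```text
t 35.1 pos [584.  189.9  97.9] yaw -8.5 open 0.529 F [-0.3  0.1 -1.6] J [ 8. 39. 89.  0. 53. 16.]
d [-95.    7.1   2.1] rv [-0.015  0.001 -0.005] per-row 11.9 0.002
[-1.0, -12.0, -0.0],[-1.0, -12.0, -0.0],[-1.0, -12.0, -0.0],[-1.0, -12.0, -0.0],[-1.0, -12.0, -0.0],[-1.0, -12.0, -0.0],[-1.0, -12.0, -0.0],[-1.0, -12.0, -0.0],
twist [-0.002, 0.0, -0.001] total slide start axes [ -7.  -95.1  -0.7]
```

Emit:
carry_out --grip '[-1,-1,-1,-1,-1,-1,-1,-1,-1]' --slide '[[0,-10,0],[-1,-12,0],[-1,-12,0],[-1,-12,0],[-1,-12,0],[-1,-12,0],[-1,-12,0],[-1,-6,0],[0,0,0]]' --twist '[[-0.004,0,-0.001],[-0.004,0,-0.001],[-0.003,0,-0.001],[-0.003,0,0],[0,0,0],[0,0,0],[0,0,0],[0,0,0],[0,0,0]]'

```text
time_s: 36.0
position: [0.485, 0.1937, 0.097]
tcp_rot: [[0.14, 0.99, -0.008], [0.99, -0.14, -0.004], [-0.005, -0.008, -1.0]]
force: [-0.2, -0.6, -2.1]
opening: 0.527
```

```bash
python3 plan.py 489 197 60 -8.2 5;  python3 pic.py scene s9 240 110 460 300
```

```text
t 36.0 pos [485.  193.7  97. ] yaw -8.1 open 0.527 F [-0.2 -0.6 -2.1] J [ 10.  34. 103.  -0.  44.  18.]
d [  4.    3.3 -37. ] rv [-0.008  0.005  0.003] per-row 7.4 0.002
[1.0, 1.0, 7.0],[1.0, 1.0, 7.0],[1.0, 1.0, 7.0],[1.0, 1.0, 7.0],[1.0, 1.0, 7.0],
twist [-0.002, 0.001, 0.001] total slide start axes [ 4.   3.7 36.9]
```

View pics/s9.png

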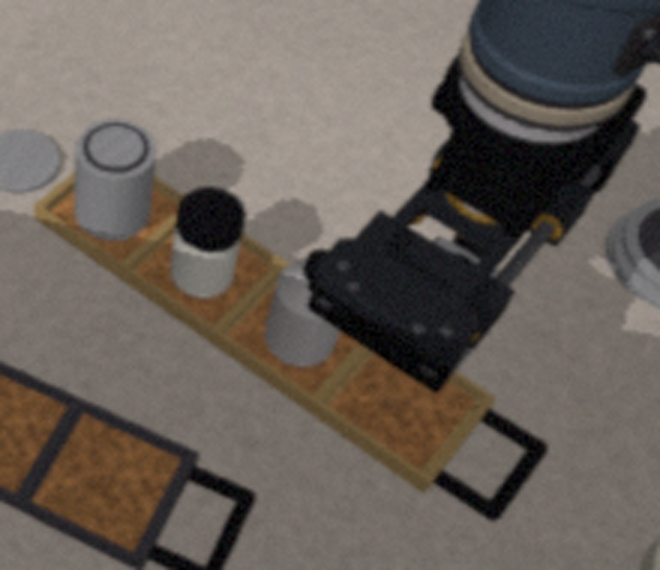

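The first three stand upright in bays 1–3, and the can is held above the fourth, handle-side bay. Lower.

Emit:
carry_out --grip '[-1,-1,-1,-1,-1,-1,-1,-1]' --slide '[[2,2,6],[2,2,10],[0,0,12],[0,0,12],[0,0,9],[0,0,4],[0,0,0],[0,0,0]]' --twist '[[-0.004,0.003,0],[-0.004,0.002,0.003],[0,0,0],[0,0,0],[0,0,0],[0,0,0],[0,0,0],[0,0,0]]'

```text
time_s: 36.85
position: [0.4934, 0.197, 0.0375]
tcp_rot: [[0.144, 0.99, 0.003], [0.99, -0.144, 0.0], [0.001, 0.003, -1.0]]
force: [0.5, -0.2, -1.6]
opening: 0.528
```

```bash
python3 plan.py 489 197 36 -8.2 5
```

```text
t 36.85 pos [493.4 197.   37.5] yaw -8.3 open 0.528 F [ 0.5 -0.2 -1.6] J [ 10.  40. 104.  -0.  36.  18.]
d [-4.4  0.  -1.5] rv [ 0.003 -0.001 -0.002] per-row 0.9 0.001
[-0.0, -1.0, 0.0],[-0.0, -1.0, 0.0],[-0.0, -1.0, 0.0],[-0.0, -1.0, 0.0],[-0.0, -1.0, 0.0],
twist [0.001, -0.0, -0.0] total slide start axes [-0.6 -4.4  1.5]
```

Emit:
carry_out --grip '[-1,-1,-1]' --slide '[[0,-4,1],[0,-2,2],[0,0,2]]' --twist '[[0.003,0,0],[0,0,0],[0,0,0]]'

```text
time_s: 37.15
position: [0.4883, 0.1981, 0.0353]
tcp_rot: [[0.144, 0.99, 0.003], [0.99, -0.144, 0.001], [0.002, 0.003, -1.0]]
force: [-2.5, -1.0, 22.3]
opening: 0.529
```

```bash
python3 plan.py 489 197 35 -8.2 5; python3 pic.py scene s10 240 110 460 300
```

```text
t 37.15 pos [488.3 198.1  35.3] yaw -8.3 open 0.529 F [-2.5 -1.  22.3] J [ 10.  40. 104.   0.  36.  18.]
d [ 0.7 -1.1 -0.3] rv [ 0.003 -0.002 -0.001] per-row 0.2 0.001
[-0.0, 0.0, 0.0],[-0.0, 0.0, 0.0],[-0.0, 0.0, 0.0],[-0.0, 0.0, 0.0],[-0.0, 0.0, 0.0],
twist [0.001, -0.0, -0.0] total slide start axes [-1.   0.9  0.3]
```

View pics/s10.png

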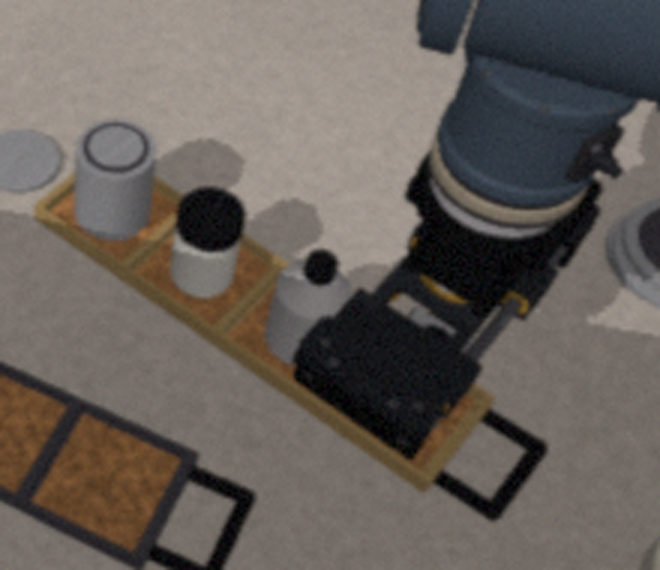

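Contact (Fz +22 N) comes at z 35.3, the same as the grasp height, so the can is on the pad and not on a wall. Release and retreat straight up.

Emit:
carry_out --grip '[-1,1,1,1,1,1,1,1,1,1,1,1]' --slide '[[0,0,0],[0,0,0],[0,0,0],[0,0,0],[0,0,0],[0,0,-8],[0,0,-18],[0,0,-22],[0,0,-25],[0,0,-30],[0,0,-30],[0,0,-20]]' --twist '[[0,0,0],[0,0,0],[0,0,0],[0,0,0],[0,0,0],[0,0,0],[0,0,0],[0,0,0],[0,0,0],[0,0,0],[0,0,0],[0,0,0]]'

```text
time_s: 38.4
position: [0.4854, 0.1976, 0.1945]
tcp_rot: [[0.144, 0.99, -0.001], [0.99, -0.144, 0.0], [0.0, -0.001, -1.0]]
force: [0.6, -0.2, -0.2]
opening: 0.997
```

Emit:
carry_out --grip '[1,1,1,1,1,1,1,1,1]' --slide '[[20,10,-10],[20,10,-10],[20,15,-10],[20,15,0],[20,15,0],[20,15,0],[10,10,0],[0,0,0],[0,0,0]]' --twist '[[0,0,0],[0,0,0],[0,0,0],[0,0,0],[0,0,0],[0,0,0],[0,0,0],[0,0,0],[0,0,0]]'

```text
time_s: 39.3
position: [0.5953, 0.3172, 0.2349]
tcp_rot: [[0.144, 0.989, 0.006], [0.99, -0.144, 0.002], [0.003, 0.006, -1.0]]
force: [0.9, -0.5, -0.6]
opening: 1.002
```

```bash
python3 pic.py scene s11 200 110 460 300; python3 pic.py side s12 150 100 400 290
python3 - <<'E'
from h import *
from rig import bot
s=bot.read_state();print(s["time_s"],s["position"],s["opening"],s["qvel"].round(2))
C=np.array([471.8,85]);a=np.radians(-8.2);Rm=np.array([[np.cos(a),np.sin(a)],[-np.sin(a),np.cos(a)]])
for n in("scene","side"):
    c=bot.capture(n);P=cloud(c)*1000
    for k,y,z0,z1 in(("tin",-117,70,88),("jar",-39,68,86),("bot",39,84,104),("can",117,70,82)):
        q=(P[...,:2]-C)@Rm.T
        m=(abs(q[...,0])<38)&(abs(q[...,1]-y)<36)&(P[...,2]>z0)&(P[...,2]<z1)
        if m.sum()<10: print(n,k,m.sum());continue
        zt=np.percentile(P[m][:,2],90);mm=m&(P[...,2]>zt-6);rr=cv2.minAreaRect(q[mm].astype(np.float32))
        print(n,k,"centre in bay",np.round(np.array(rr[0])-[0,y],1),np.round(rr[1],1),round(rr[2],1),"ztop",zt.round(1))
E
```

```text
39.4 [0.59516228 0.31686726 0.23505132] 0.9968738044347453 [-0.24 -0.27  0.16 -0.1  -0.07  0.06]
scene tin centre in bay [2.4 0.1] [53.2 52.1] 55.6 ztop 82.7
scene jar centre in bay [2.7 2. ] [43.2 42.2] 1.6 ztop 78.9
scene bot centre in bay [1.9 2.6] [18.1 18.5] 26.5 ztop 96.7
scene can centre in bay [2.  1.8] [46.2 46.5] 86.7 ztop 81.5
side tin centre in bay [ 3.  -2.8] [51.7 50.9] 89.2 ztop 80.5
side jar centre in bay [2.6 0.9] [43.1 42.7] 32.4 ztop 76.9
side bot centre in bay [2.1 1.8] [17.6 18.5] 28.7 ztop 94.3
side can centre in bay [ 1.6 -1. ] [45.4 47.5] 0.0 ztop 79.7
```

View pics/s11.png

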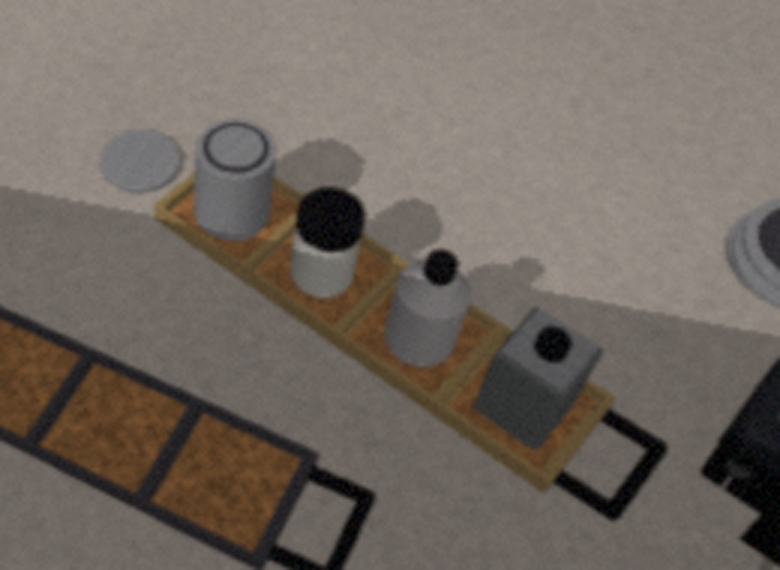

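View pics/s12.png

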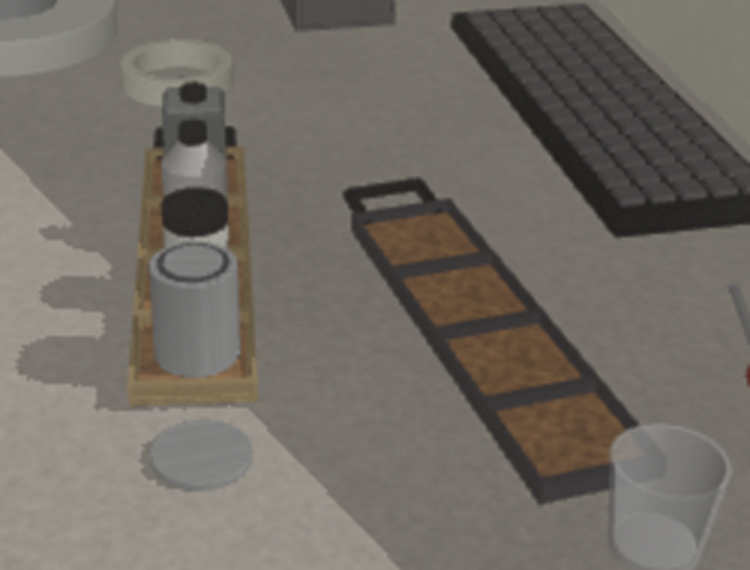

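All four stand upright and within about 3 mm of their bay centres, with tops at their resting heights and the gripper clear. The order from the carrier's handle is can, bottle, jar, tin.

```bash
python3 -c "
from rig import bot
print(bot.hand_in())"
```

```text
the job is handed in; nothing more can be done
None
```

All four containers are in the plywood carrier in reverse order, and the job was handed in at about 39 s of the 93 s allowed. Going from the carrier's far end towards its handle, they stand tin, jar, cone-topped bottle, square can. In the steel rack the tin was nearest the handle.

- **Position:** in the last scene and side views every container was upright in its own bay. The measured offsets from the bay centres were at most about 3 mm, against at least 9 mm of room for the tin and more for the others.
- **Standing flat:** the top heights match those measured before the move to within about 1 mm.
- **Let go:** the gripper was open, clear of everything and almost still.
- **Setting down:** each container was lowered until the wrist force showed contact before I let go. The highest readings were about 16 N (bottle) and 22 N (can).
- **Disagreements:** the two cameras differ by about 2 mm in height throughout, and by up to 3 mm in position along the carrier. The force reading also wandered by about 1 N, so light contact was hard to see. For the jar I checked the top height as well; for the bottle the last height reading added little, and a later force reading settled it.

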